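Clear the jammed tag feeder, load the marking nest and start the laser

TASK

A tag block has jammed across the feed chute: push it back up the chute, out from under the lips into the open mouth, and only then lift it out. Slide the marking nest's keeper open, and stand that block and every loose tag block upright in the nest's pockets, one per pocket and fully down. Then slide the keeper fully across again so that it traps them, and last press the start button on the console all the way in; leave the other things on the table where they are.

Things in the scene. Friction and masses are not known exactly. Their poses are not given: they have to be found in the camera images.
- tag_jam: The jammed tag block: dark steel foot 24 x 64 x 16 mm (x, y, z), upright aluminium fin 12 x 40 mm on its middle, from 16 to 46 mm above the underside; about 0.2 kg, low centre of mass. Origin: centre of underside; y along foot and fin, z up. Starts across the chute (its y about along the chute's), foot ends under the lips, so it cannot be lifted there. Push low on the foot from its lower side.
- tag_a: A loose tag block like the jammed one (same size, same origin and axes), standing on the table; the number present varies (2 or 3). Grip the fin across its 12 mm thickness (along x).
- tag_b: A loose tag block like the jammed one (same size, same origin and axes), standing on the table; the number present varies (2 or 3). Grip the fin across its 12 mm thickness (along x).
- tag_c: A loose tag block like the jammed one (same size, same origin and axes), standing on the table; the number present varies (2 or 3). Grip the fin across its 12 mm thickness (along x).
- chute: Fixed sheet-metal feed chute. Origin: centre of its underside on the table; +x is up-slope (horizontal), y across. Its floor rises to +x at 0.14 rad: height above the table = 40 mm + 0.141 x. Along the slope from the origin: open mouth from +10 to +105 mm, 100 mm wide inside, walls 30 mm high; below +20 mm the walls converge to 40 mm apart at -80 mm, then a throat to -105 mm.
- chute_mouth (a point): Middle of the open mouth's floor, 50 mm up-slope of the chute's origin. From -80 to +10 mm along the slope two 4 mm thick lips (underside 19 mm, top 23 mm above the floor) cover the sides and leave a 46 mm gap along the middle. The jammed block's centre starts near -24 mm; it is clear of the lips beyond +25 mm, and friction holds it where it is left on the slope.
- nest: Fixed black marking nest, a plate 130 x 210 x 16 mm with four pockets, 2 x 2. Origin: centre of its underside on the table; y along its long side, z up. Each pocket is 28 x 68 mm (x, y) and 10 mm deep, for a tag's foot (24 x 64 mm) either way round; its floor is 6 mm above the table and a seated tag's underside rests on it.
- pocket0 (a point): Centre of the floor of nest pocket 0, at nest x = -40 mm, y = -44 mm; axes as the nest's.
- pocket1 (a point): Centre of the floor of nest pocket 1, at nest x = -40 mm, y = 44 mm; axes as the nest's.
- pocket2 (a point): Centre of the floor of nest pocket 2, at nest x = 40 mm, y = -44 mm; axes as the nest's.
- pocket3 (a point): Centre of the floor of nest pocket 3, at nest x = 40 mm, y = 44 mm; axes as the nest's.
- keeper (a joint): Keeper slide on the nest, in m: near 0 = open (tags can go in), 0.015 = fully across, moving along the nest's +y. A strip 12 mm wide along the nest's middle with two cross bars 100 x 10 mm (undersides 24.5, tops 28.5 mm above the table), at nest y = 0 and -88 mm when open, which move over the ends of seated feet. Starts across. Friction 2 N; stays where left.
- keeper_grip (a point): Centre of the top of the keeper's upright steel grip, 30 x 12 mm (nest x, y), 56 mm above the table, rising from the strip's top (28 mm above the table); at nest (0, 84 mm) when open. It can be pinched along y, or pushed from either side along y: the middle of the nest on its -y side and the table beyond on its +y side are free.
- start (a joint): Travel of the start button, in m: 0 = out, 0.006 = fully in; pushed straight down, springs back; about 5 N fully in.
- start_top (a point): Centre of the top of the start button, a flat round white button 34 mm across on the console, a black box 85 x 180 x 45 mm.
- solvent: Bystander: a clear bottle 52 mm across and 130 mm tall; origin at its foot.
- mouse: Bystander: a black computer mouse 100 x 58 mm, 32 mm tall; origin at its foot.
- brush: Bystander: a small brush lying on the table; origin under its middle.
Mind the look-alikes: they are no part of the job. Leave any red look-alike of the tag_b alone.

How it is judged:
On the way, in this order (a step that is already met when the one before it is completed fails the run):
1. the jammed tag is pushed back up the chute, clear of the lips, still standing on the chute floor (x of tag_jam in the frame of chute between 0.024 and 0.105 m and z of tag_jam in the frame of chute between 0.035 and 0.062 m and y of tag_jam in the frame of chute between -0.05 and 0.05 m), for 0.1 s.
2. every tag present stands fully down in a nest pocket, let go (((horizontal distance between tag_jam and pocket0 below 0.006 m and z of tag_jam in the frame of nest between 0.003 and 0.0095 m and angle between tag_jam's own z axis and vertical below 0.1 rad and angle between the y axis of tag_jam and the y axis of nest, either way round below 0.15 rad) or (horizontal distance between tag_jam and pocket1 below 0.006 m and z of tag_jam in the frame of nest between 0.003 and 0.0095 m and angle between tag_jam's own z axis and vertical below 0.1 rad and angle between the y axis of tag_jam and the y axis of nest, either way round below 0.15 rad) or (horizontal distance between tag_jam and pocket2 below 0.006 m and z of tag_jam in the frame of nest between 0.003 and 0.0095 m and angle between tag_jam's own z axis and vertical below 0.1 rad and angle between the y axis of tag_jam and the y axis of nest, either way round below 0.15 rad) or (horizontal distance between tag_jam and pocket3 below 0.006 m and z of tag_jam in the frame of nest between 0.003 and 0.0095 m and angle between tag_jam's own z axis and vertical below 0.1 rad and angle between the y axis of tag_jam and the y axis of nest, either way round below 0.15 rad)) and ((horizontal distance between tag_a and pocket0 below 0.006 m and z of tag_a in the frame of nest between 0.003 and 0.0095 m and angle between tag_a's own z axis and vertical below 0.1 rad and angle between the y axis of tag_a and the y axis of nest, either way round below 0.15 rad) or (horizontal distance between tag_a and pocket1 below 0.006 m and z of tag_a in the frame of nest between 0.003 and 0.0095 m and angle between tag_a's own z axis and vertical below 0.1 rad and angle between the y axis of tag_a and the y axis of nest, either way round below 0.15 rad) or (horizontal distance between tag_a and pocket2 below 0.006 m and z of tag_a in the frame of nest between 0.003 and 0.0095 m and angle between tag_a's own z axis and vertical below 0.1 rad and angle between the y axis of tag_a and the y axis of nest, either way round below 0.15 rad) or (horizontal distance between tag_a and pocket3 below 0.006 m and z of tag_a in the frame of nest between 0.003 and 0.0095 m and angle between tag_a's own z axis and vertical below 0.1 rad and angle between the y axis of tag_a and the y axis of nest, either way round below 0.15 rad)) and ((horizontal distance between tag_b and pocket0 below 0.006 m and z of tag_b in the frame of nest between 0.003 and 0.0095 m and angle between tag_b's own z axis and vertical below 0.1 rad and angle between the y axis of tag_b and the y axis of nest, either way round below 0.15 rad) or (horizontal distance between tag_b and pocket1 below 0.006 m and z of tag_b in the frame of nest between 0.003 and 0.0095 m and angle between tag_b's own z axis and vertical below 0.1 rad and angle between the y axis of tag_b and the y axis of nest, either way round below 0.15 rad) or (horizontal distance between tag_b and pocket2 below 0.006 m and z of tag_b in the frame of nest between 0.003 and 0.0095 m and angle between tag_b's own z axis and vertical below 0.1 rad and angle between the y axis of tag_b and the y axis of nest, either way round below 0.15 rad) or (horizontal distance between tag_b and pocket3 below 0.006 m and z of tag_b in the frame of nest between 0.003 and 0.0095 m and angle between tag_b's own z axis and vertical below 0.1 rad and angle between the y axis of tag_b and the y axis of nest, either way round below 0.15 rad)) and ((horizontal distance between tag_c and pocket0 below 0.006 m and z of tag_c in the frame of nest between 0.003 and 0.0095 m and angle between tag_c's own z axis and vertical below 0.1 rad and angle between the y axis of tag_c and the y axis of nest, either way round below 0.15 rad) or (horizontal distance between tag_c and pocket1 below 0.006 m and z of tag_c in the frame of nest between 0.003 and 0.0095 m and angle between tag_c's own z axis and vertical below 0.1 rad and angle between the y axis of tag_c and the y axis of nest, either way round below 0.15 rad) or (horizontal distance between tag_c and pocket2 below 0.006 m and z of tag_c in the frame of nest between 0.003 and 0.0095 m and angle between tag_c's own z axis and vertical below 0.1 rad and angle between the y axis of tag_c and the y axis of nest, either way round below 0.15 rad) or (horizontal distance between tag_c and pocket3 below 0.006 m and z of tag_c in the frame of nest between 0.003 and 0.0095 m and angle between tag_c's own z axis and vertical below 0.1 rad and angle between the y axis of tag_c and the y axis of nest, either way round below 0.15 rad)) and contact force between the fingers and tag_jam below 0.2 N and contact force between the fingers and tag_a below 0.2 N and contact force between the fingers and tag_b below 0.2 N and contact force between the fingers and tag_c below 0.2 N), for 0.2 s.
3. the keeper is slid fully across (value of joint keeper above 0.0125 m), for 0.2 s.
4. the start button is pressed in (value of joint start above 0.0045 m), for 0.05 s.
At the end, for the whole second after the job is handed in: Every tag present stands upright (within 0.1 rad) fully down in a pocket of the nest (within 6 mm of its centre, underside within 3.5 mm of the pocket floor, long side along the pocket), at rest; the keeper is at least 12.5 mm across; the start button has sprung back out (((horizontal distance between tag_jam and pocket0 below 0.006 m and z of tag_jam in the frame of nest between 0.003 and 0.0095 m and angle between tag_jam's own z axis and vertical below 0.1 rad and angle between the y axis of tag_jam and the y axis of nest, either way round below 0.15 rad) or (horizontal distance between tag_jam and pocket1 below 0.006 m and z of tag_jam in the frame of nest between 0.003 and 0.0095 m and angle between tag_jam's own z axis and vertical below 0.1 rad and angle between the y axis of tag_jam and the y axis of nest, either way round below 0.15 rad) or (horizontal distance between tag_jam and pocket2 below 0.006 m and z of tag_jam in the frame of nest between 0.003 and 0.0095 m and angle between tag_jam's own z axis and vertical below 0.1 rad and angle between the y axis of tag_jam and the y axis of nest, either way round below 0.15 rad) or (horizontal distance between tag_jam and pocket3 below 0.006 m and z of tag_jam in the frame of nest between 0.003 and 0.0095 m and angle between tag_jam's own z axis and vertical below 0.1 rad and angle between the y axis of tag_jam and the y axis of nest, either way round below 0.15 rad)) and ((horizontal distance between tag_a and pocket0 below 0.006 m and z of tag_a in the frame of nest between 0.003 and 0.0095 m and angle between tag_a's own z axis and vertical below 0.1 rad and angle between the y axis of tag_a and the y axis of nest, either way round below 0.15 rad) or (horizontal distance between tag_a and pocket1 below 0.006 m and z of tag_a in the frame of nest between 0.003 and 0.0095 m and angle between tag_a's own z axis and vertical below 0.1 rad and angle between the y axis of tag_a and the y axis of nest, either way round below 0.15 rad) or (horizontal distance between tag_a and pocket2 below 0.006 m and z of tag_a in the frame of nest between 0.003 and 0.0095 m and angle between tag_a's own z axis and vertical below 0.1 rad and angle between the y axis of tag_a and the y axis of nest, either way round below 0.15 rad) or (horizontal distance between tag_a and pocket3 below 0.006 m and z of tag_a in the frame of nest between 0.003 and 0.0095 m and angle between tag_a's own z axis and vertical below 0.1 rad and angle between the y axis of tag_a and the y axis of nest, either way round below 0.15 rad)) and ((horizontal distance between tag_b and pocket0 below 0.006 m and z of tag_b in the frame of nest between 0.003 and 0.0095 m and angle between tag_b's own z axis and vertical below 0.1 rad and angle between the y axis of tag_b and the y axis of nest, either way round below 0.15 rad) or (horizontal distance between tag_b and pocket1 below 0.006 m and z of tag_b in the frame of nest between 0.003 and 0.0095 m and angle between tag_b's own z axis and vertical below 0.1 rad and angle between the y axis of tag_b and the y axis of nest, either way round below 0.15 rad) or (horizontal distance between tag_b and pocket2 below 0.006 m and z of tag_b in the frame of nest between 0.003 and 0.0095 m and angle between tag_b's own z axis and vertical below 0.1 rad and angle between the y axis of tag_b and the y axis of nest, either way round below 0.15 rad) or (horizontal distance between tag_b and pocket3 below 0.006 m and z of tag_b in the frame of nest between 0.003 and 0.0095 m and angle between tag_b's own z axis and vertical below 0.1 rad and angle between the y axis of tag_b and the y axis of nest, either way round below 0.15 rad)) and ((horizontal distance between tag_c and pocket0 below 0.006 m and z of tag_c in the frame of nest between 0.003 and 0.0095 m and angle between tag_c's own z axis and vertical below 0.1 rad and angle between the y axis of tag_c and the y axis of nest, either way round below 0.15 rad) or (horizontal distance between tag_c and pocket1 below 0.006 m and z of tag_c in the frame of nest between 0.003 and 0.0095 m and angle between tag_c's own z axis and vertical below 0.1 rad and angle between the y axis of tag_c and the y axis of nest, either way round below 0.15 rad) or (horizontal distance between tag_c and pocket2 below 0.006 m and z of tag_c in the frame of nest between 0.003 and 0.0095 m and angle between tag_c's own z axis and vertical below 0.1 rad and angle between the y axis of tag_c and the y axis of nest, either way round below 0.15 rad) or (horizontal distance between tag_c and pocket3 below 0.006 m and z of tag_c in the frame of nest between 0.003 and 0.0095 m and angle between tag_c's own z axis and vertical below 0.1 rad and angle between the y axis of tag_c and the y axis of nest, either way round below 0.15 rad)) and value of joint keeper above 0.0125 m and value of joint start below 0.002 m and linear speed of each of tag_jam, tag_a, tag_b, tag_c below 0.02 m/s); the robot touches nothing.
It fails at once if a bystander (bottle, mouse or brush) is moved more than 40 mm (distance of any of solvent, mouse, brush from where it was at the start of the episode above 0.04 m).
Of tag_a, tag_b, tag_c only 2 to 3 are there at a start; the rules pass over those that are not, and their reading is None.
At some moment in a run one of tag_a, tag_b, tag_c may be knocked a few centimetres aside while the robot is not near it.
Once in a run the grip may slacken for a moment while it holds something.
It also fails if it takes over 208 s, if anything falls off the work surface, if the arm or the gripper's body presses on something with over 40 N, if the wrist force passes 120 N, or if a joint passes its speed limit or range.

ROBOT

A 7-joint arm with a two-finger parallel gripper is mounted at the origin on the work surface. World frame = base frame: x ahead of the robot, y to its left, z up, the work surface at z = 0. Lengths are in m, angles in rad, forces in N, time in s.
With the tool pointing down it reaches from about 0.425 to 0.925 m from the base axis. Payload 6.8 kg.
Tool frame: the origin (TCP) lies midway between the tips of the shut fingers; the grasp point (between the pads) lies bot.grip_point_offset behind it (bot.grip_point_offset is the distance from the TCP to the grasp point, in m); z points along the fingers, y is the line along which they close (so a half turn about z gives the same grasp; the last joint's range is limited). The gripper opens to 85 mm and grips with 20 to 120 N. Pads are 22 mm wide; open, the fingers measure 114 mm over their backs; the gripper's body (76 mm by 85 mm) begins 54 mm behind the grasp point. The pads swing forward as they close: fully open they stand 13 mm farther back than shut.
Start: joints at [-1.436, 0.477, 0.022, 1.555, -0.011, 1.109, -0.083], TCP at [0.162, 0.655, 0.202] pointing down, gripper open.
Joint ranges: [-2.96, 2.96], [-0.34, 2.1], [-1.41, 1.46], [0.24, 2.44], [-1.37, 4.51], [0.17, 1.92], [-2.96, 2.96]. Speed limits (rad/s): [2.39, 2.39, 3.14, 3.14, 3.14, 3.14, 3.14].

INTERFACE

Orientations are given as a unit quaternion [w, x, y, z].
In Python, from station import get_obs, cams, job, bot gives the robot as it stands.
- The arm moves only by the tool arm_command, never from a script. Its argument "rows" is a list that holds one entry, the list of rows, each a list of 5 numbers: the finger opening in mm, from 0 to 85.4, then the shift along the world's x, y, z in units of 60 mm (1.0 is 60 mm), then the turn about the world's z in units of 0.08 rad (1.0 is 0.08 rad). In form: [[[grip, x, y, z, turn], ...]]. A call has exactly 10 rows; each row shifts and turns the commanded pose from where the row before left it; what a row does not reach is not made up. A row lasts 1/8 s, in which the tool goes at most 62.5 mm and 10.7 degrees, less where a joint would pass 70% of its speed; a pose out of reach is approached as far as the arm can. A call with a number of a shift or a turn outside -1 to 1 is refused whole. A call with a gripper value outside its range is refused whole. The fingers move at their own pace and stop on an object; "newtons" is the grip in N (left out, the last holds). Time passes only in rows, so rows that do not move let the fingers close, or fill a call up. It gives the time, the measured TCP pose, the force, the opening and the grip force at its end, in the units of the state.
- get_obs(): the state, without advancing time (a new reading comes with each control period).
- cams.read_camera(name): name is "side" or "top"; returns the picture (400x640x3 uint8, red, green, blue); there is no depth.
- cams.camera_params(name): a dict with "K" (3x3 intrinsics, pixels), "extrinsics" (4x4, takes a point from camera to world coordinates). Camera axes: x right, y down, z forward; pixel columns grow to the right and rows downward; lengths in m; the calibration is good to about 2 mm. A picture is of the moment at which its call begins. camera_params takes no time and is no camera call.
- job.hand_in(): hands the job in; it is judged then, once.
The state is a dict: "t": time; "q": joint angles; "joint_vel": joint speeds; "joint_torque": joint torques, N m; "eef_pos": TCP position; "tool_rot": TCP orientation; "contact_force": force on the tool from outside, world axes, zero at the start; "torque": the same for the moment, N m; "gripper_width": opening from 0.0 (shut) to 1.0 (fully open); "grasp_force": force on a finger pad.
Only numpy, scipy, OpenCV 4.12 (cv2) and the standard library are available. Lean on these libraries where they do the work, as an engineer would, in place of code of your own. Each camera call takes 0.05 s, during which the arm holds its last target. There are 200 camera calls.

## Working session

There is one attempt and no reset: what is moved stays moved. The work goes in short steps, Python scripts to look and compute and a tool call to move; the robot and the scene stay as the last step left them, time stands still between calls to the robot, and variables do not carry over. Pictures are saved under pics/ and viewed, at most 17 in all, crops included, and the job is handed in when it is done.

Besides the shell and the picture viewer there is one more tool, called after "Call:" as name(argument=value, ...), one argument or row to a line, values as JSON. arm_command: Moves the arm, as the interface text tells. Its arguments: {"type":"object","properties":{"rows":{"type":"array"},"newtons":{"type":"number"}},"required":["rows"]}

```bash
mkdir -p pics; cat > h.py <<'E'
import numpy as np, cv2
from station import get_obs, cams, job, bot
def snap(n,f):
    im=cams.read_camera(n); cv2.imwrite('pics/'+f,im[:,:,::-1]); return im
def proj(n,P):
    c=cams.camera_params(n);E=np.linalg.inv(c['extrinsics']);p=(E[:3,:3]@np.atleast_2d(P).T).T+E[:3,3];u=(np.array(c['K'])@p.T).T
    return u[:,:2]/u[:,2:]
def ray(n,px,z):
    c=cams.camera_params(n);E=np.array(c['extrinsics']);px=np.atleast_2d(px).astype(float)
    d=(E[:3,:3]@np.linalg.inv(c['K'])@np.c_[px,np.ones(len(px))].T).T
    o=E[:3,3];return o+d*((z-o[2])/d[:,2])[:,None]
def tri(pt,ps):
    A=[];b=[]
    for n,px in(('top',pt),('side',ps)):
        o=np.array(cams.camera_params(n)['extrinsics'])[:3,3];d=ray(n,px,0)[0]-o;d/=np.linalg.norm(d)
        M=np.eye(3)-np.outer(d,d);A.append(M);b.append(M@o)
    return np.linalg.lstsq(np.vstack(A),np.hstack(b),rcond=None)[0]
E
python3 - <<'E'
from h import *
for n in('top','side'):
    im=snap(n,n+'0.png'); c=cams.camera_params(n);print(n,np.round(c['K'],1).tolist(),np.round(c['extrinsics'],3).tolist())
print(get_obs(),bot.grip_point_offset)
E
```

```text
top [[406.6, 0.0, 318.4], [0.0, 406.6, 198.0], [0.0, 0.0, 1.0]] [[0.004, -0.997, 0.079, 0.42], [-1.0, -0.005, -0.004, -0.021], [0.004, -0.079, -0.997, 1.134], [0.0, 0.0, 0.0, 1.0]]
side [[469.3, 0.0, 324.7], [0.0, 469.3, 203.3], [0.0, 0.0, 1.0]] [[-0.989, -0.08, 0.123, 0.353], [-0.146, 0.658, -0.739, 0.853], [-0.022, -0.749, -0.662, 0.866], [0.0, 0.0, 0.0, 1.0]]
{'t': 0.1, 'q': array([-1.43609284,  0.47773141,  0.02235338,  1.55632501, -0.01153489,
        1.10932166, -0.08306883]), 'joint_vel': array([-1.81343803e-05, -1.92815014e-03,  5.87365993e-04, -3.72047196e-03,
        1.85183153e-03,  2.92841020e-03,  6.28440360e-04]), 'joint_torque': array([ 3.98493881e-03, -5.97763467e+01,  1.61367517e+00, -2.81955117e+01,
        1.28454203e-02,  5.04954223e-03, -1.65861616e-05]), 'eef_pos': array([0.16215733, 0.65463767, 0.20092546]), 'tool_rot': array([-5.32682502e-05,  1.21090613e-01,  9.92641112e-01, -8.27092673e-04]), 'contact_force': array([0.1729587 , 0.14740405, 0.07998372]), 'torque': array([-0.00398148,  0.05601393, -0.02278623]), 'grasp_force': 0.0, 'gripper_width': 0.9980111084894313} 0.0187
```

View pics/top0.png

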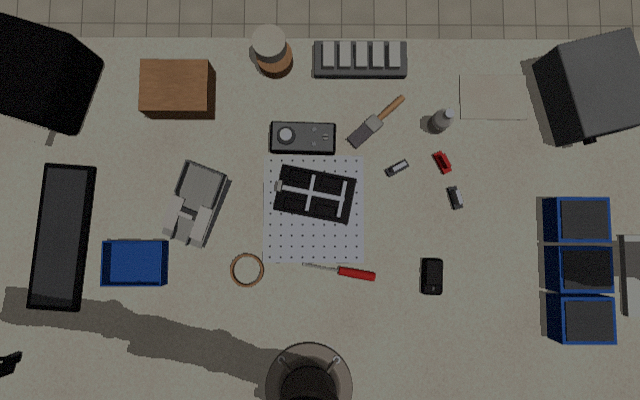

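View pics/side0.png

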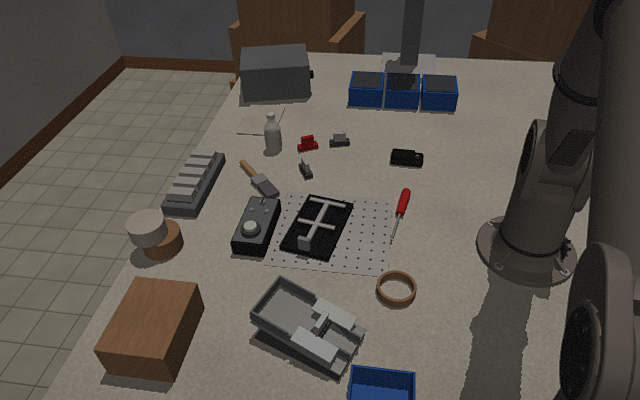

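The top view shows two grey tags at (397,168) and (455,197), and a red look-alike between them at (442,162). The chute is at (197,203), the nest at (315,194), the console button at (286,135), the bottle at (442,120), the brush at (375,125) and the mouse at (432,276). Next I'll enlarge these.

```bash
python3 - <<'E'
import cv2,numpy as np
t=cv2.imread('pics/top0.png');s=cv2.imread('pics/side0.png')
def c(i,x,y,w,h,W,H): return cv2.resize(i[y:y+h,x:x+w],(W,H),interpolation=cv2.INTER_CUBIC)
a=np.vstack([np.hstack([c(t,150,150,100,100,400,300*4//3)[:300*4//3],c(s,240,270,130,130,400,400)])])
cv2.imwrite('pics/c1.png',a)
b=np.vstack([np.hstack([c(t,260,110,110,120,367,400)[:300] if 0 else c(t,262,115,100,112,268,300),c(s,225,185,135,80,506,300)])[:,:774],
 np.hstack([c(t,380,145,90,70,386,300),c(s,290,125,70,60,388,300)])[:,:774]])
cv2.imwrite('pics/c2.png',b)
E
```

```text
(no output)
```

View pics/c1.png

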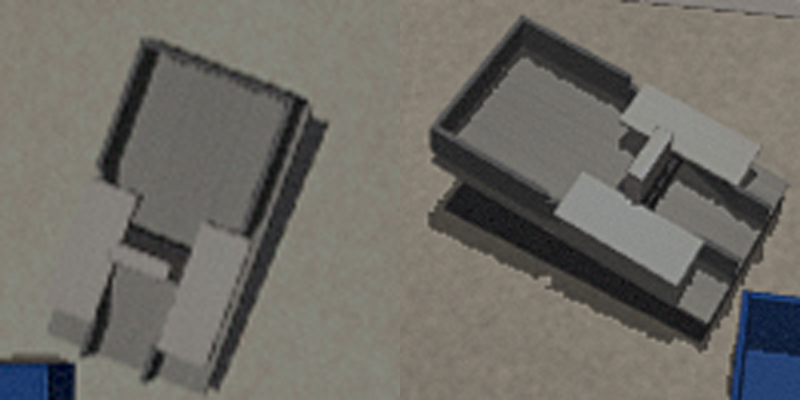

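View pics/c2.png

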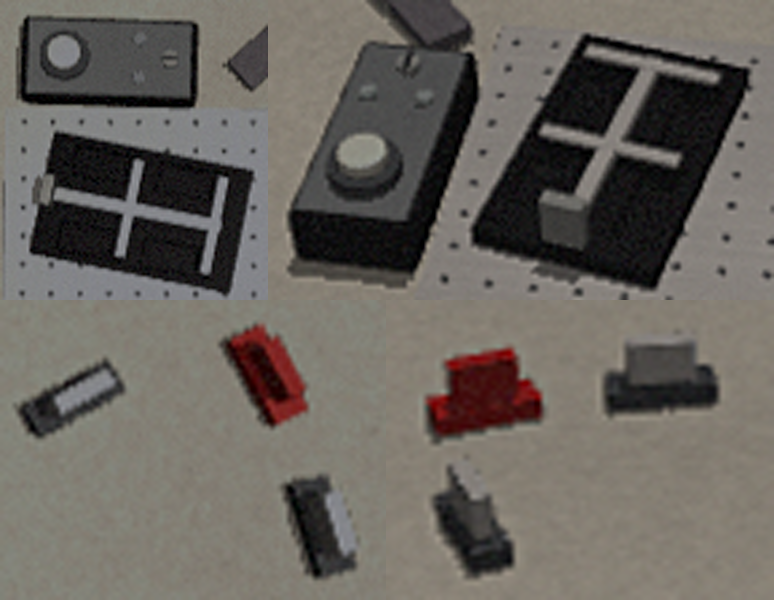

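c1: the jam tag's bright fin top is in the gap between the lips, at top (185,215) and side (323,319). Its mouth side points up-right in the top view.
c2: there are three candidates. The grey/aluminium tags at top (397,168) and (455,197) match the description (dark foot, bright fin). The red one at (442,162) is the look-alike and stays. Only two loose tags are present.

```bash
cat > m.py <<'E'
from h import *
from scipy.optimize import least_squares
def fit(local,obs,x0):
    # local: list of 3d pts; obs: list of (cam, idx, px)
    L=np.array(local)
    def W(p): c,s=np.cos(p[2]),np.sin(p[2]);return np.c_[p[0]+c*L[:,0]-s*L[:,1],p[1]+s*L[:,0]+c*L[:,1],L[:,2]+p[3]]
    def r(p): w=W(p);return np.concatenate([proj(n,w[i])[0]-px for n,i,px in obs])
    s=least_squares(r,x0,loss='soft_l1');return s.x,np.round(r(s.x).reshape(-1,2),1).tolist()
def bright(im,cx,cy,r,thr):
    g=im.astype(int).min(2);g2=np.zeros(g.shape,np.uint8);g2[cy-r:cy+r,cx-r:cx+r]=(g[cy-r:cy+r,cx-r:cx+r]>thr)*255
    cs,_=cv2.findContours(g2,0,1);c=max(cs,key=cv2.contourArea)
    return c
E
python3 - <<'E'
from m import *
t=cv2.imread('pics/top0.png');s=cv2.imread('pics/side0.png')
th=.1405
def ch(S,y,h):return [S*np.cos(th)-h*np.sin(th),y,.04+S*np.sin(th)+h*np.cos(th)]
L=[ch(.01,.023,.023),ch(-.08,.023,.023),ch(.01,-.023,.023),ch(-.08,-.023,.023)]
T=lambda u,v:(150+u/4,150+v/4)
S=lambda u,v:(240+(u-400)*.325,270+v*.325)
obs=[('top',0,T(138,200)),('top',2,T(200,225)),('top',3,T(162,350)),('side',0,S(587,172)),('side',1,S(703,245)),('side',2,S(622,118)),('side',3,S(745,182))]
print('chute',fit(L,obs,[.35,.33,-.4,0]))
print('jam fin',tri(T(141,262),S(657,150)))
print('mouth corners',tri(T(148,42),S(433,130)),tri(T(305,98),S(525,17)))
# nest
Ln=[[x,y,.016] for x in(-.065,.065) for y in(-.105,.105)]
T2=lambda u,v:(262+u/2.68,115+v/2.68);S2=lambda u,v:(225+(u-268)/3.748,185+v/3.75)
obs=[('top',3,T2(55,133)),('top',2,T2(254,170)),('top',0,T2(230,292)),('top',1,T2(30,250)),('side',2,S2(586,36)),('side',0,S2(750,70)),('side',1,S2(655,287)),('side',3,S2(473,243))]
obs=[(n,i,p) for n,i,p in obs]
print('nest',fit(Ln,obs,[.43,-.01,-.18,0]))
print('grip',tri(T2(43,188),S2(565,202)))
print('button',tri(T2(64,53),S2(360,152)))
T3=lambda u,v:(380+u/4.29,145+v/4.29);S3=lambda u,v:(290+(u-386)/5.54,125+(v-300)/5)
for n,a,b,c,d in(('A',(84,390-300),(467,480-300),0,0),('B',(341,521-300),(661,337-300),0,0)):
    print(n,tri(T3(*a),S3(b[0],b[1]+300)))
for n,a,b in(('A',(60,407-300),(110,373-300)),('B',(332,490-300),(350,550-300))):
    p,q=ray('top',T3(*a),.046)[0],ray('top',T3(*b),.046)[0];d=q-p;print(n,(p+q)/2,np.hypot(*d[:2]),np.arctan2(-d[0],d[1]))
p,q=ray('top',T(115,250),.09)[0],ray('top',T(167,274),.09)[0];d=q-p;print('jam',(p+q)/2,np.hypot(*d[:2]),np.arctan2(-d[0],d[1]))
E
```

```text
chute (array([ 0.48289887,  0.30873119, -0.35560391, -0.00156544]), [[0.1, 0.5], [0.8, 0.4], [-0.9, 0.9], [-0.7, -0.2], [1.2, -1.8], [-0.6, 0.5], [-1.9, 0.7]])
jam fin [0.45389845 0.31863869 0.08166713]
mouth corners [0.60026611 0.31979031 0.07785845] [0.56281819 0.21657488 0.07528806]
nest (array([ 0.5185954 , -0.0158429 , -0.18684616, -0.00833209]), [[0.1, 0.4], [-0.3, 0.8], [0.0, 1.1], [0.2, 2.3], [-1.6, 1.2], [-1.0, 1.4], [-0.3, -1.7], [-0.9, -2.0]])
grip [0.53673676 0.08235867 0.05569096]
button [0.67392651 0.06255133 0.06445386]
A [ 0.59367273 -0.24487059  0.04317383]
B [ 0.51013781 -0.40459671  0.04603943]
A [ 0.59477576 -0.24480248  0.046     ] 0.0385398037912314 -2.5406216237641317
B [ 0.51332787 -0.40444364  0.046     ] 0.03910976378495426 1.8405839273823061
jam [0.45676437 0.31630322 0.09      ] 0.03702851202463912 2.717825226944275
```

Call:
arm_command(
  rows=[
    [[0,0.56,-0.68,0,-0.2],[0,0.56,-0.68,0,-0.2],[0,0.56,-0.68,0,-0.2],[0,0.56,-0.68,0,-0.2],[0,0.56,-0.68,0,-0.2],[0,0.56,-0.68,0,-0.2],[0,0.56,-0.68,0,-0.2],[0,0.56,-0.68,0,0],[0,0,0,0,0],[0,0,0,0,0]],
  ],
  newtons=60,
)

```text
t: 1.35
eef_pos: [0.4306, 0.3291, 0.2016]
tool_rot: [-0.0, 0.177, 0.984, -0.0]
contact_force: [0.2, 0.1, -0.4]
gripper_width: -0.0
grasp_force: 0.0
```

Call:
arm_command(
  rows=[
    [[0,0,0,-0.5,0],[0,0,0,-0.5,0],[0,0,0,-0.5,0],[0,0,0,-0.5,0],[0,0,0,-0.25,0],[0,0,0,0,0],[0,0,0,0,0],[0,0,0,0,0],[0,0,0,0,0],[0,0,0,0,0]],
  ],
)

```text
t: 2.6
eef_pos: [0.4313, 0.329, 0.0672]
tool_rot: [0.0, 0.177, 0.984, 0.0]
contact_force: [0.2, 0.1, 1.1]
gripper_width: 0.001
grasp_force: 0.0
```

```bash
python3 - <<'E'
from h import *
s=snap('side','s1.png');t=snap('top','t1.png')
a=cv2.resize(s[270:370,240:390],(600,400),interpolation=2);b=cv2.resize(t[150:250,150:250],(200,200))
b=np.vstack([b,b*0])
cv2.imwrite('pics/c3.png',np.hstack([a,b])[:,:,::-1])
E
```

```text
(no output)
```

View pics/c3.png

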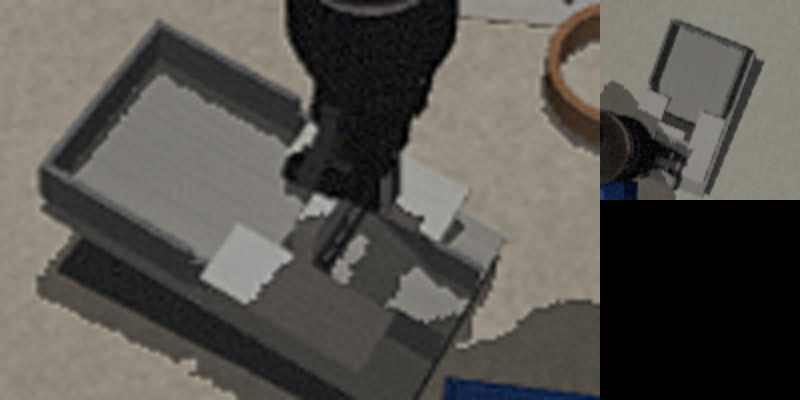

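The finger tips are over the gap, near crop (385,205), below the tag and between the lips. I'll lower slowly.

Call:
arm_command(
  rows=[
    [[0,0,0,-0.1,0],[0,0,0,-0.1,0],[0,0,0,-0.1,0],[0,0,0,-0.1,0],[0,0,0,-0.1,0],[0,0,0,0,0],[0,0,0,0,0],[0,0,0,0,0],[0,0,0,0,0],[0,0,0,0,0]],
  ],
)

```text
t: 3.95
eef_pos: [0.4311, 0.3289, 0.0369]
tool_rot: [0.0, 0.176, 0.984, 0.0]
contact_force: [1.2, -0.5, -0.3]
gripper_width: 0.003
grasp_force: 0.0
```

Call:
arm_command(
  rows=[
    [[0,0.0625,-0.0233,0.0095,0],[0,0.0625,-0.0233,0.0095,0],[0,0.0625,-0.0233,0.0095,0],[0,0.0625,-0.0233,0.0095,0],[0,0.0625,-0.0233,0.0095,0],[0,0.0625,-0.0233,0.0095,0],[0,0.0625,-0.0233,0.0095,0],[0,0.0625,-0.0233,0.0095,0],[0,0.0625,-0.0233,0.0095,0],[0,0.0625,-0.0233,0.0095,0]],
  ],
)

```text
t: 5.2
eef_pos: [0.4476, 0.3218, 0.0399]
tool_rot: [-0.016, 0.171, 0.985, -0.003]
contact_force: [-53.7, 17.5, 20.1]
gripper_width: -0.001
grasp_force: 28.7
```

Call:
arm_command(
  rows=[
    [[0,-0.125,0.0466,-0.01,0],[0,-0.125,0.0466,-0.01,0],[0,-0.125,0.0466,-0.01,0],[0,-0.0625,0.0233,0,0],[0,0,0,0,0],[0,0,0,0,0],[0,0,0,0,0],[0,0,0,0,0],[0,0,0,0,0],[0,0,0,0,0]],
  ],
)

```text
t: 6.45
eef_pos: [0.4424, 0.3246, 0.0407]
tool_rot: [-0.0, 0.177, 0.984, 0.0]
contact_force: [-0.1, 0.4, 0.6]
gripper_width: 0.002
grasp_force: 0.4
```

```bash
python3 - <<'E'
from h import *
s=snap('side','s2.png');t=snap('top','t2.png')
a=cv2.resize(s[270:370,250:370],(480,400),interpolation=2);b=cv2.resize(t[165:245,160:224],(320,400),interpolation=2)
cv2.imwrite('pics/c4.png',np.hstack([a,b])[:,:,::-1])
o=get_obs();print(o['eef_pos'],proj('side',o['eef_pos']),proj('top',o['eef_pos']))
E
```

```text
[0.4423663  0.32462249 0.04069717] [[327.6403417  333.63623882]] [[187.90420056 221.52375007]]
```

View pics/c4.png

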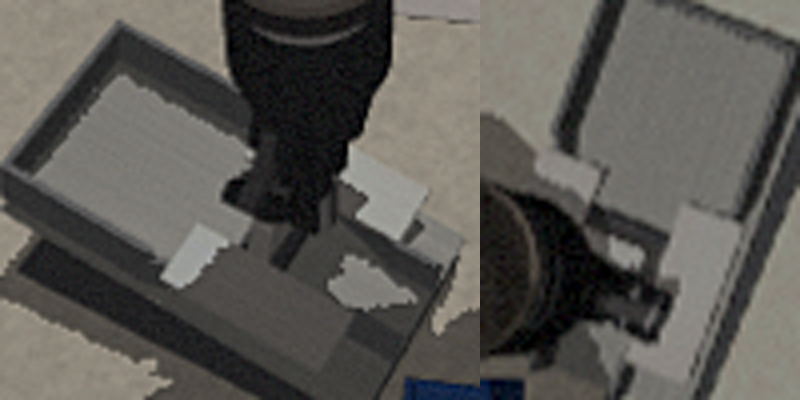

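Call:
arm_command(
  rows=[
    [[0,-0.15,0.055,0,0],[0,0,0,0.5,0],[0,0,0,0.9,0],[0,0,0,0.9,0],[0,-0.7,0.5,0.2,0],[0,-0.7,0.5,0.2,0],[0,-0.3,0.5,0.2,0],[0,0,0,0,0],[0,0,0,0,0],[0,0,0,0,0]],
  ],
)

```text
t: 7.8
eef_pos: [0.332, 0.4166, 0.2142]
tool_rot: [0.0, 0.177, 0.984, -0.001]
contact_force: [-0.6, -0.2, 0.6]
gripper_width: 0.003
grasp_force: 0.0
```

```bash
python3 - <<'E'
from h import *
s=snap('side','s3.png');t=snap('top','t3.png')
t0=cv2.imread('pics/top0.png')[:,:,::-1];s0=cv2.imread('pics/side0.png')[:,:,::-1]
R=lambda i,x,y,w,h:cv2.resize(i[y:y+h,x:x+w],(400,300),interpolation=2)
cv2.imwrite('pics/c5.png',np.vstack([np.hstack([R(i,165,190,48,36) if i.shape and k=='t' else R(i,290,295,64,48) for i,k in p]) for p in(((t0,'t'),(s0,'s')),((t,'t'),(s,'s')))])[:,:,::-1])
E
```

```text
(no output)
```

View pics/c5.png

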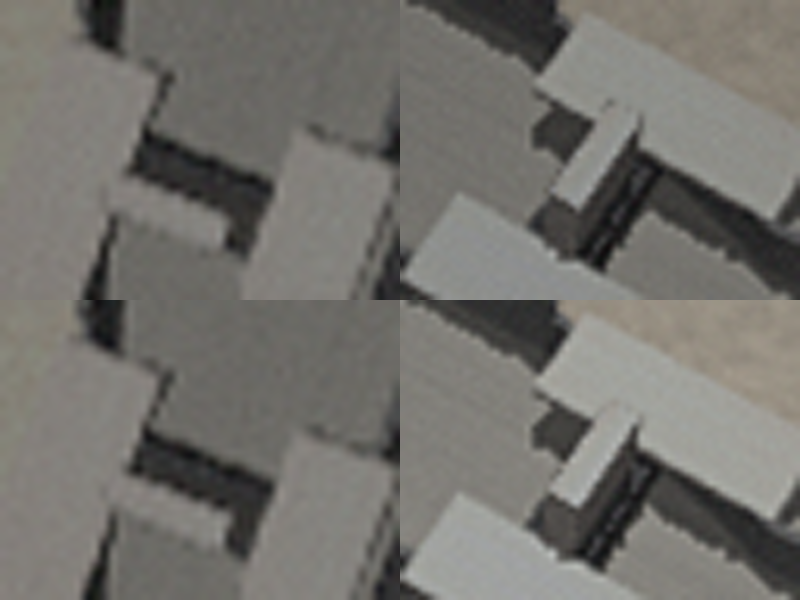

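```bash
python3 - <<'E'
from h import *
for P in([.4313,.329,.0672],[.332,.4166,.2142],[.4424,.3246,.0407]):
  for z in (0,.0187,.04):
    Q=np.array(P)+[0,0,z];print(P,z,proj('side',Q)[0].round(1),proj('top',Q)[0].round(1))
s=cv2.imread('pics/s3.png');t=cv2.imread('pics/t3.png');s1=cv2.imread('pics/s1.png');t2=cv2.imread('pics/t2.png')
p=proj('side',[.332,.4166,.2142])[0].astype(int);q=proj('top',[.332,.4166,.2142])[0].astype(int)
def R(i,c,r=30):
    x=min(max(c[0]-r,0),640-2*r);y=min(max(c[1]-r,0),400-2*r);print(x,y);return cv2.resize(i[y:y+2*r,x:x+2*r],(300,300),interpolation=2)
cv2.imwrite('pics/c6.png',np.vstack([np.hstack([R(s,p),R(t,q)]),np.hstack([R(s1,(336,315)),R(t2,(190,220))])]))
E
```

```text
[0.4313, 0.329, 0.0672] 0 [332.6 328.6] [182.9 225.5]
[0.4313, 0.329, 0.0672] 0.0187 [332.5 323.1] [180.5 225.4]
[0.4313, 0.329, 0.0672] 0.04 [332.4 316.7] [177.7 225.3]
[0.332, 0.4166, 0.2142] 0 [385.8 329.9] [120.7 269.1]
[0.332, 0.4166, 0.2142] 0.0187 [386.6 323.1] [116.6 269.9]
[0.332, 0.4166, 0.2142] 0.04 [387.5 315.1] [111.7 270.9]
[0.4424, 0.3246, 0.0407] 0 [327.6 333.6] [187.9 221.5]
[0.4424, 0.3246, 0.0407] 0.0187 [327.5 328.3] [185.7 221.4]
[0.4424, 0.3246, 0.0407] 0.04 [327.3 322.1] [183.  221.2]
355 299
90 239
306 285
160 190
```

View pics/c6.png

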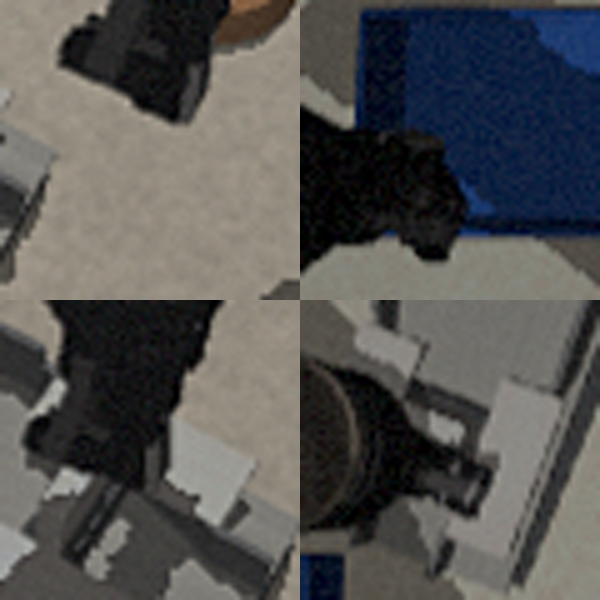

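c6: the visible tips are well above the projected TCP: side (385,318) against the expected (386,330). The push therefore landed on the fin rather than the foot. I'll check the tip height over bare table beside the chute.

Call:
arm_command(
  rows=[
    [[0,0.426,-0.788,0,0],[0,0.426,-0.788,0,0],[0,0.426,-0.788,0,0],[0,0.426,-0.788,0,0],[0,0.426,-0.788,0,0],[0,0,0,-0.9,0],[0,0,0,-0.9,0],[0,0,0,-0.4,0],[0,0,0,0,0],[0,0,0,0,0]],
  ],
)

```text
t: 9.15
eef_pos: [0.46, 0.1815, 0.0837]
tool_rot: [0.001, 0.177, 0.984, 0.0]
contact_force: [0.4, 0.1, 0.7]
gripper_width: -0.005
grasp_force: 0.0
```

```bash
python3 - <<'E'
from h import *
s=snap('side','s4.png');t=snap('top','t4.png')
P=get_obs()['eef_pos'];print(P)
a=proj('side',P)[0];b=proj('top',P)[0];print(a,b)
g=lambda i:np.clip((i/255.)**.5*255,0,255).astype(np.uint8)
def R(i,c,r=35):
    x,y=int(c[0])-r,int(c[1])-r;print('org',x,y);return cv2.resize(g(i[y:y+2*r,x:x+2*r]),(400,400),interpolation=2)
A=R(s,a);B=R(t,b)
for I,c in((A,a),(B,b)):
    u=(c-(c.astype(int)-35))*400/70;cv2.circle(I,(int(u[0]),int(u[1])),4,(255,0,0),1)
cv2.imwrite('pics/c7.png',np.hstack([A,B])[:,:,::-1])
E
```

```text
[0.4602513  0.18195222 0.08411208]
[328.3943492  265.25437799] [238.15506813 214.4661554 ]
org 293 230
org 203 179
```

View pics/c7.png

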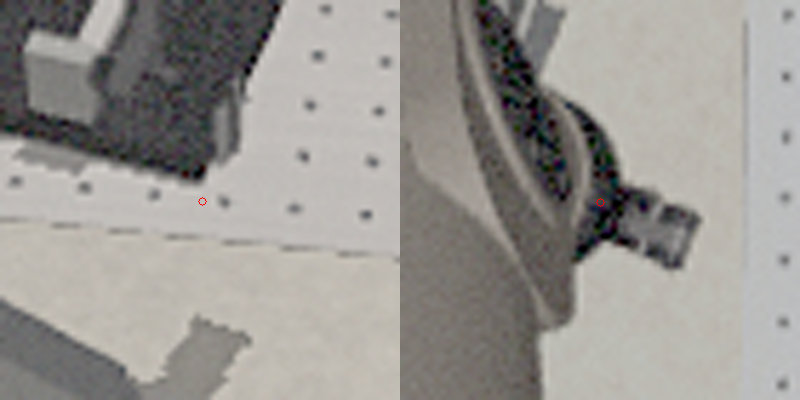

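Call:
arm_command(
  rows=[
    [[0,0,0,-0.4,0],[0,0,0,-0.4,0],[0,0,0,-0.3,0],[0,0,0,-0.1,0],[0,0,0,-0.05,0],[0,0,0,-0.05,0],[0,0,0,0,0],[0,0,0,0,0],[0,0,0,0,0],[0,0,0,0,0]],
  ],
)

```text
t: 10.5
eef_pos: [0.4592, 0.1816, 0.0048]
tool_rot: [0.0, 0.176, 0.984, 0.0]
contact_force: [-0.4, 1.2, 0.1]
gripper_width: -0.003
grasp_force: 0.0
```

```bash
python3 - <<'E'
from h import *
s=snap('side','s5.png');t=snap('top','t5.png')
P=get_obs()['eef_pos'];print(P,get_obs()['contact_force'])
a=proj('side',P)[0];b=proj('top',P)[0];print(a,b)
g=lambda i:np.clip((i/255.)**.5*255,0,255).astype(np.uint8)
def R(i,c,dx,dy,r=35):
    x,y=int(c[0])-r+dx,int(c[1])-r+dy;print('org',x,y);I=cv2.resize(g(i[y:y+2*r,x:x+2*r]),(400,400),interpolation=2)
    u=(c-[x,y])*400/70;cv2.circle(I,(int(u[0]),int(u[1])),4,(255,0,0),1);return I
cv2.imwrite('pics/c8.png',np.hstack([R(s,a,0,-15),R(t,b,0,0)])[:,:,::-1])
E
```

```text
[0.45914708 0.18155452 0.00474481] [-0.31281528  0.3257909   0.30228393]
[329.4593464 287.9860448] [243.80191149 215.97864323]
org 294 237
org 208 180
```

View pics/c8.png

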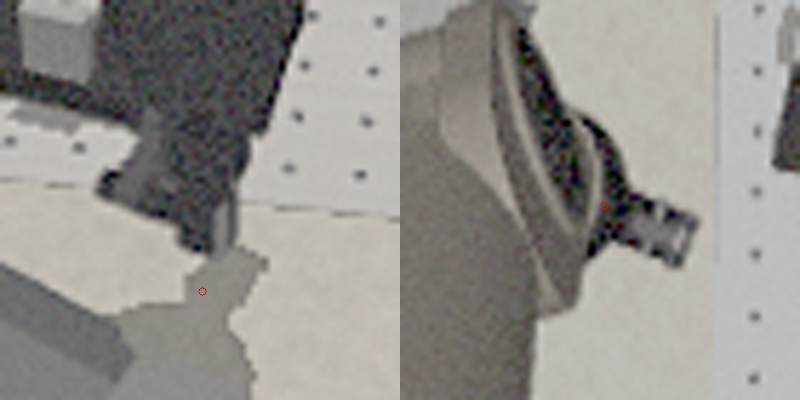

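```bash
python3 - <<'E'
from h import *
P=np.array([.45915,.18155,.00474])
for z in(0,.03,.06,.1,.2,.3): print(z,proj('side',P+[0,0,z])[0].round(1),proj('top',P+[0,0,z])[0].round(1))
S=lambda u,v:(294+u/5.714,237+v/5.714);T=lambda u,v:(208+(u-400)/5.714,180+v/5.714)
for a,b in(((210,250),(685,262)),((225,240),(685,262)),((210,250),(690,235))): print(tri(T(*b),S(*a)))
# shadow/tool silhouettes
for n,k in(('side','s5.png'),('top','t5.png')):
    a=cv2.imread('pics/'+('side0' if n=='side' else 'top0')+'.png').astype(int);b=cv2.imread('pics/'+k).astype(int)
    d=b.max(2);x0,y0=(310,265) if n=='side' else (238,205)
    print(n,x0,y0);print(d[y0:y0+28,x0:x0+28])
E
```

```text
0 [329.5 288. ] [243.8 216. ]
0.03 [329.3 279.6] [241.8 215.6]
0.06 [329.1 270.9] [239.7 215.2]
0.1 [328.8 258.8] [236.7 214.6]
0.2 [328.  225.6] [228.1 212.9]
0.3 [327.1 187.4] [217.5 210.8]
[ 0.44656627  0.14613217 -0.01098726]
[ 0.44347822  0.14488134 -0.00551198]
[ 0.45350446  0.14359855 -0.01510773]
side 310 265
[[152 157 147 149 133  60  29  36  41  42  38  35  30  28  26  18  26  27
   29  17  19  22  27  24  25  11   6  58]
 [150 146  87 103  96  53  37  45  45  43  40  39  36  28  11  16  31  22
   16  23  31  16  12  14  23   9  13 119]
 [154  98  30   4   9  26  41  42  41  38  31  32  30  27  21  14  14  24
   23  27  25  24  14  14  26  13  57 148]
 [127  52   5  22  26  37  43  39  42  34  30  28  43  34  30  29  16  28
   12   6  26  23  22  18  36  37 120 146]
 [109  43  20  18  41  40  43  38  37  22  28  31  38  45  40  26  31  21
   31  21  15  28  22  11  47  72 147 148]
 [ 81  21   9  21  38  41  42  43  33  29  15  21  22  30  38  17  18  20
   21  17  27  16  23  19  25  69 146 155]
 [112  64  27  23  33  34  36  38  29  22  21  20  21  13  17  24  22  22
   16
[... 5084 characters left out ...]
 34  48 110 145 140 138 140 138 140 141 142 139 139 141 142 147 130 116
  118 123 142 143 141 140 142 145 143 142]
 [ 31  54 137 142 138 141 140 141 139 137 139 140 138 138 141 141 142 144
  144 145 140 141 142 140 140 142 143 143]
 [ 35  61 146 140 139 140 142 141 141 138 139 140 139 139 138 138 139 142
  142 141 141 141 141 137 141 144 142 142]
 [ 31  71 148 143 139 137 137 142 144 139 135 139 140 143 140 139 144 137
  142 142 137 138 140 143 142 143 143 139]
 [ 35  78 146 146 137 140 140 139 139 137 138 141 143 142 138 140 141 143
  140 139 142 139 142 141 140 144 144 140]
 [ 48 105 146 141 142 138 142 136 140 137 135 137 142 139 140 141 138 137
  140 143 140 139 143 139 140 145 143 141]]
```

Call:
arm_command(
  rows=[
    [[0,0,0,-0.04,0],[0,0,0,-0.04,0],[0,0,0,-0.04,0],[0,0,0,-0.04,0],[0,0,0,0,0],[0,0,0,0,0],[0,0,0,0,0],[0,0,0,0,0],[0,0,0,0,0],[0,0,0,0,0]],
  ],
)

```text
t: 11.85
eef_pos: [0.4591, 0.1815, -0.0049]
tool_rot: [0.0, 0.176, 0.984, 0.0]
contact_force: [-0.7, -0.2, 0.8]
gripper_width: 0.001
grasp_force: 0.0
```

Call:
arm_command(
  rows=[
    [[0,0,0,-0.04,0],[0,0,0,-0.04,0],[0,0,0,-0.04,0],[0,0,0,-0.04,0],[0,0,0,-0.04,0],[0,0,0,-0.04,0],[0,0,0,0,0],[0,0,0,0,0],[0,0,0,0,0],[0,0,0,0,0]],
  ],
)

```text
t: 13.1
eef_pos: [0.4592, 0.1816, -0.0192]
tool_rot: [0.0, 0.176, 0.984, 0.0]
contact_force: [0.0, 0.2, 0.2]
gripper_width: 0.002
grasp_force: 0.0
```

Call:
arm_command(
  rows=[
    [[0,0,0,-0.04,0],[0,0,0,-0.04,0],[0,0,0,-0.04,0],[0,0,0,-0.04,0],[0,0,0,-0.04,0],[0,0,0,-0.04,0],[0,0,0,-0.04,0],[0,0,0,0,0],[0,0,0,0,0],[0,0,0,0,0]],
  ],
)

```text
t: 14.35
eef_pos: [0.4592, 0.1817, -0.0299]
tool_rot: [-0.001, 0.177, 0.984, 0.001]
contact_force: [-23.3, -8.8, 95.4]
gripper_width: 0.004
grasp_force: 47.8
```

```bash
python3 - <<'E'
from h import *
s=snap('side','s6.png');t=snap('top','t6.png')
P=get_obs()['eef_pos'];print(P,get_obs()['contact_force'])
a=proj('side',P)[0];b=proj('top',P)[0];print(a,b)
g=lambda i:np.clip((i/255.)**.5*255,0,255).astype(np.uint8)
def R(i,c,dx,dy,r=35):
    x,y=int(c[0])-r+dx,int(c[1])-r+dy;print('org',x,y);I=cv2.resize(g(i[y:y+2*r,x:x+2*r]),(400,400),interpolation=2)
    u=(c-[x,y])*400/70;cv2.circle(I,(int(u[0]),int(u[1])),4,(255,0,0),1);return I
cv2.imwrite('pics/c9.png',np.hstack([R(s,a,0,-15),R(t,b,0,0)])[:,:,::-1])
E
```

```text
[ 0.45920894  0.18173813 -0.02988606] [-22.93084587  -8.02660326  95.03410758]
[329.64212483 297.32204324] [245.90382481 216.3833765 ]
org 294 247
org 210 181
```

View pics/c9.png

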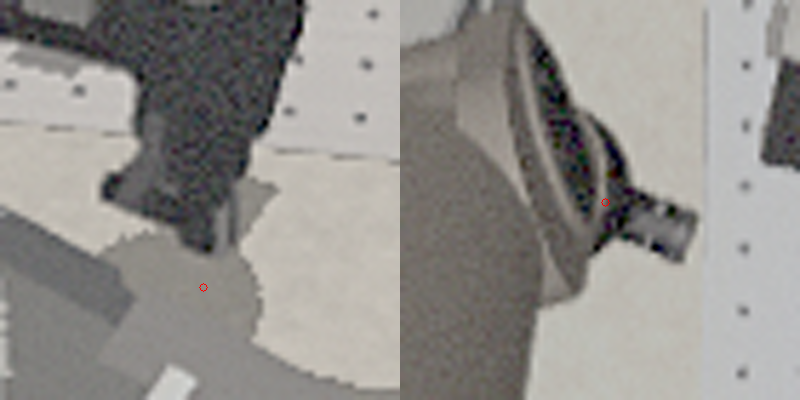

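Contact came only at eef z ≈ -0.029, so the real tips are about 29 mm above the reported TCP. Lifting off now.

Call:
arm_command(
  rows=[
    [[0,0,0,0.2,0],[0,0,0,0.5,0],[0,0,0,0.5,0],[0,0,0,0.5,0],[0,0,0,0.5,0],[0,0,0,0,0],[0,0,0,0,0],[0,0,0,0,0],[0,0,0,0,0],[0,0,0,0,0]],
  ],
)

```text
t: 15.7
eef_pos: [0.4589, 0.1814, 0.0954]
tool_rot: [-0.0, 0.176, 0.984, -0.0]
contact_force: [-0.1, 0.9, -0.0]
gripper_width: -0.001
grasp_force: 0.0
```

```bash
python3 - <<'E'
from h import *
print(ray('side',[(330.8,290.8),(331,287),(326,286)],0))
print(ray('top',[(258,222),(255,221),(260.8,222)],0.0))
print(ray('top',[(258,222),(255,221),(260.8,222)],0.02))
print([x for x in dir(bot) if x[0]!='_'],[x for x in dir(cams) if x[0]!='_'],[x for x in dir(job) if x[0]!='_'])
E
```

```text
[[0.45555367 0.18549752 0.        ]
 [0.45658762 0.17455596 0.        ]
 [0.46850672 0.17315866 0.        ]]
[[0.44273726 0.14259936 0.        ]
 [0.44547925 0.15099071 0.        ]
 [0.44277211 0.13481049 0.        ]]
[[0.44234143 0.1397141  0.02      ]
 [0.44503507 0.14795747 0.02      ]
 [0.44237566 0.13206257 0.02      ]]
['PlanningError', 'grip_point_offset'] ['camera_params', 'read_camera'] ['hand_in']
```

```bash
python3 - <<'E'
from h import *
for z in(.025,.03,.034): print(z,ray('side',[(325,280),(331,282)],z))
# s6 contact: tip z=0 
im=cv2.imread('pics/s6.png').max(2);print(im[270:296,315:342])
E
```

```text
0.025 [[0.46990237 0.17600707 0.025     ]
 [0.45552184 0.1799925  0.025     ]]
0.03 [[0.46920455 0.18003285 0.03      ]
 [0.4549095  0.18399459 0.03      ]]
0.034 [[0.4686463  0.18325347 0.034     ]
 [0.45441963 0.18719626 0.034     ]]
[[107 114  62  22  38  40  46  32  20  23  21  19  27  25  17  31  28  11
   16  15  19  24  24  24  29  97 149]
 [151 162 122  57  35  47  45  29  23  19  22  19  26  16  20  20  17  29
   25  21  21  13  24  65  93 147 151]
 [144 151 161  83  32  36  44  26  27  26  26   8  16  12  28  11  21  20
   15  25  22  15  23 130 143 138 131]
 [144 151 124  65  37  45  47  27  30  15  14  25  33  31  12  17  22  24
   22  18  14  10  36 157 160 153 139]
 [143 146  83  39  42  41  42  35  28  28  20  21  20  18  14  27  19  25
   25  24  23  17  32 145 153 148 149]
 [118  84  43  31  40  39  36  34  22  23  27  17  20  13  27  19  15  16
   15  19  16   9  42 141 148 146 144]
 [ 75  28  38  34  38  42  30  38  21  12  29  28  26  30  12  30  17  15
   26  18  20   7  84 144 144 144 145]
 [ 29  38  41  41  43  39  32  32  28  25  19  17  22  16  23  10  19  19
[... 1374 characters left out ...]
 157 149 144 147 146]
 [ 80  76  82  83  83  82  80  78  80  81  71  57  38  26  16   2  34  65
   60  62  72 149 152 149 144 147 147]
 [ 80  78  79  82  83  84  83  80  82  83  86  90  78  53  42  33  53  61
   66  76  77 137 154 151 144 144 147]
 [ 79  81  83  82  83  81  86  79  82  78  82  84  89  90  92  74  76  70
   77  83  81  72 127 144 148 147 145]
 [ 79  81  81  80  80  85  80  82  79  78  82  84  85  84  86  85  85  80
   80  81  82  75  64 141 150 153 147]
 [ 76  78  83  80  78  78  80  79  82  81  79  80  84  80  83  83  85  80
   84  78  76  76  72 133 153 154 151]
 [ 65  83  82  81  83  81  79  82  78  79  83  79  84  80  81  83  82  80
   78  76  81  79  80  70 146 153 150]]
```

Call:
arm_command(
  rows=[
    [[0,-0.16,0.84,0,0],[0,-0.16,0.84,0,0],[0,-0.16,0.84,0,0],[0,0,0,0,0],[0,0,0,-0.4,0],[0,0,0,-0.4,0],[0,0,0,-0.29,0],[0,0,0,0,0],[0,0,0,0,0],[0,0,0,0,0]],
  ],
)

```text
t: 16.95
eef_pos: [0.4309, 0.3331, 0.0314]
tool_rot: [0.0, 0.177, 0.984, 0.001]
contact_force: [0.3, -0.3, -0.5]
gripper_width: 0.002
grasp_force: 0.0
```

Call:
arm_command(
  rows=[
    [[0,0,0,-0.03,0],[0,0,0,-0.03,0],[0,0,0,-0.03,0],[0,0,0,-0.03,0],[0,0,0,-0.03,0],[0,0,0,-0.03,0],[0,0,0,0,0],[0,0,0,0,0],[0,0,0,0,0],[0,0,0,0,0]],
  ],
)

```text
t: 18.2
eef_pos: [0.4304, 0.3327, 0.0198]
tool_rot: [0.0, 0.177, 0.984, 0.0]
contact_force: [0.5, -0.0, 0.4]
gripper_width: 0.001
grasp_force: 0.0
```

Call:
arm_command(
  rows=[
    [[0,0,0,-0.03,0],[0,0,0,-0.03,0],[0,0,0,-0.03,0],[0,0,0,-0.03,0],[0,0,0,-0.03,0],[0,0,0,-0.03,0],[0,0,0,0,0],[0,0,0,0,0],[0,0,0,0,0],[0,0,0,0,0]],
  ],
)

```text
t: 19.45
eef_pos: [0.4304, 0.3328, 0.009]
tool_rot: [0.0, 0.176, 0.984, 0.0]
contact_force: [0.7, -0.8, 0.6]
gripper_width: 0.001
grasp_force: 0.0
```

Call:
arm_command(
  rows=[
    [[0,0.047,-0.0175,0.007,0],[0,0.047,-0.0175,0.007,0],[0,0.047,-0.0175,0.007,0],[0,0.047,-0.0175,0.007,0],[0,0.047,-0.0175,0.007,0],[0,0.047,-0.0175,0.007,0],[0,0.047,-0.0175,0.007,0],[0,0,0,0,0],[0,0,0,0,0],[0,0,0,0,0]],
  ],
)

```text
t: 20.7
eef_pos: [0.4505, 0.3252, 0.0119]
tool_rot: [0.0, 0.177, 0.984, 0.0]
contact_force: [-1.7, 0.9, 0.3]
gripper_width: -0.003
grasp_force: 0.2
```

Call:
arm_command(
  rows=[
    [[0,0.0625,-0.0233,0.0094,0],[0,0.0625,-0.0233,0.0094,0],[0,0.0625,-0.0233,0.0094,0],[0,0.0625,-0.0233,0.0094,0],[0,0.0625,-0.0233,0.0094,0],[0,0.0625,-0.0233,0.0094,0],[0,0.0625,-0.0233,0.0094,0],[0,0.0625,-0.0233,0.0094,0],[0,0.0625,-0.0233,0.0094,0],[0,0.0625,-0.0233,0.0094,0]],
  ],
)

```text
t: 21.95
eef_pos: [0.4878, 0.3113, 0.0175]
tool_rot: [-0.0, 0.176, 0.984, -0.0]
contact_force: [-3.1, 1.2, 1.5]
gripper_width: -0.0
grasp_force: 1.3
```

Call:
arm_command(
  rows=[
    [[0,0.0625,-0.0233,0.0094,0],[0,0.0625,-0.0233,0.0094,0],[0,0.0625,-0.0233,0.0094,0],[0,0.0625,-0.0233,0.0094,0],[0,0.0625,-0.0233,0.0094,0],[0,0.0625,-0.0233,0.0094,0],[0,0,0,0,0],[0,0,0,0,0],[0,0,0,0,0],[0,0,0,0,0]],
  ],
)

```text
t: 23.2
eef_pos: [0.5103, 0.3028, 0.0208]
tool_rot: [0.0, 0.177, 0.984, -0.0]
contact_force: [-0.1, 0.1, -0.1]
gripper_width: 0.002
grasp_force: 0.0
```

Call:
arm_command(
  rows=[
    [[0,-0.2,0.07,0,0],[0,0,0,0.7,0],[0,0,0,0.9,0],[0,0,0,0.4,0],[0,0.15,-0.85,0,0.7],[0,0.15,-0.85,0,0.7],[0,0.15,-0.85,0,0.7],[40,0.15,-0.85,0,0],[40,0,0,0,0],[40,0,0,0,0]],
  ],
  newtons=30,
)

```text
t: 24.45
eef_pos: [0.5336, 0.104, 0.1408]
tool_rot: [-0.0, 0.093, 0.996, 0.0]
contact_force: [-0.0, 0.5, 0.3]
gripper_width: 0.467
grasp_force: 0.0
```

```bash
python3 - <<'E'
from m import *
o=get_obs();print(o['eef_pos'],o['tool_rot'],o['gripper_width'])
# nest with z fixed
t=cv2.imread('pics/top0.png');
Ln=np.array([[x,y,.016] for x in(-.065,.065) for y in(-.105,.105)])
T2=lambda u,v:(262+u/2.68,115+v/2.68);S2=lambda u,v:(225+(u-268)/3.748,185+v/3.75)
Ln=np.vstack([Ln,[[0,.099,.056]]]).tolist()
obs=[('top',3,T2(55,133)),('top',2,T2(254,170)),('top',0,T2(230,292)),('top',1,T2(30,250)),('side',2,S2(586,36)),('side',0,S2(750,70)),('side',1,S2(655,287)),('side',3,S2(473,243)),('top',4,T2(43,188)),('side',4,S2(565,202))]
from scipy.optimize import least_squares
L=np.array(Ln)
def W(p): c,s=np.cos(p[2]),np.sin(p[2]);return np.c_[p[0]+c*L[:,0]-s*L[:,1],p[1]+s*L[:,0]+c*L[:,1],L[:,2]]
r=lambda p:np.concatenate([proj(n,W(p)[i])[0]-px for n,i,px in obs])
s=least_squares(r,[.52,-.015,-.18],loss='soft_l1');print(s.x,r(s.x).reshape(-1,2).round(1).tolist())
# top only via black plate mask, min-area rect on plane z=.016
im=cv2.imread('pics/top0.png');g=im.max(2);m=np.zeros(g.shape,np.uint8);m[155:232,262:364]=(g[155:232,262:364]<60)*255
m=cv2.morphologyEx(m,cv2.MORPH_CLOSE,np.ones((11,11)));c=max(cv2.findContours(m,0,1)[0],key=cv2.contourArea)[:,0]
w=ray('top',c,.016)[:,:2].astype(np.float32);print(cv2.minAreaRect(w*1000))
E
```

```text
[0.53358624 0.10404392 0.14083469] [-1.35942628e-04  9.31298187e-02  9.95653918e-01  3.07298733e-04] 0.46679391666316
[ 0.51765069 -0.01450407 -0.18953777] [[-0.6, 0.2], [-0.5, 0.9], [-0.3, 1.5], [-0.7, 2.4], [-1.3, -0.8], [-0.6, -0.4], [-0.2, -3.5], [-1.0, -4.0], [-0.0, 1.4], [-1.2, -0.1]]
((526.3870849609375, -10.43890380859375), (177.54347229003906, 237.93045043945312), 0.2552558481693268)
```

```bash
python3 - <<'E'
from m import *
from scipy.optimize import least_squares
def edgefit(n,f,polys):
    pass
im=cv2.imread('pics/top0.png').astype(int);g=im.min(2)
# bright strip/bars inside the plate: local frame guess then keep bright pixels within nest interior
p0=np.array([.5183,-.0155,-.188])
ys,xs=np.mgrid[155:232,262:364];px=np.c_[xs.ravel(),ys.ravel()]
def loc(n,px,z,p): w=ray(n,px,z);d=w[:,:2]-p[:2];c,s=np.cos(p[2]),np.sin(p[2]);return np.c_[c*d[:,0]+s*d[:,1],-s*d[:,0]+c*d[:,1]]
for n,f in(('top','top0'),('side','side0')):
    g=cv2.imread('pics/%s.png'%f).min(2).astype(float)
    ys,xs=np.mgrid[155:232,262:364] if n=='top' else np.mgrid[185:265,275:360];px=np.c_[xs.ravel(),ys.ravel()]
    v=g[px[:,1],px[:,0]];l=loc(n,px,.0285,p0)
    w=np.clip(v-55,0,60)
    for nm,sel in(('strip x (y -60..0)',(abs(l[:,0])<.015)&(l[:,1]>-.06)&(l[:,1]<-.0)),('strip x (25..75)',(abs(l[:,0])<.015)&(l[:,1]>.03)&(l[:,1]<.075)),):
        print(n,nm,(l[sel,0]*w[sel]).sum()/w[sel].sum(),w[sel].sum())
    for yc in(.015,-.073):
        for a,b in((-.045,-.015),(.015,.045)):
            sel=(l[:,0]>a)&(l[:,0]<b)&(abs(l[:,1]-yc)<.014);print(n,'bar',yc,a,(l[sel,1]*w[sel]).sum()/w[sel].sum()-yc)
E
```

```text
top strip x (y -60..0) 0.0026080896047167897 6207.0
top strip x (25..75) 0.0030976093928258646 4663.0
top bar 0.015 -0.045 -0.0003716974673657371
top bar 0.015 0.015 -0.0007975432995950722
top bar -0.073 -0.045 -0.00040402878500025996
top bar -0.073 0.015 -0.0007800255011693596
side strip x (y -60..0) -0.000687197121160263 4390.0
side strip x (25..75) 0.0008375792955892087 3910.0
side bar 0.015 -0.045 -0.0019358322174561123
side bar 0.015 0.015 -0.0022173417426255403
side bar -0.073 -0.045 -0.0019082111869485052
side bar -0.073 0.015 -0.0025206369372916954
```

Call:
arm_command(
  rows=[
    [[40,0.08,-0.39,0,-0.1],[40,0,0,-0.5,0],[40,0,0,-0.5,0],[40,0,0,-0.5,0],[40,0,0,-0.4,0],[40,0,0,-0.15,0],[40,0,0,-0.15,0],[40,0,0,0,0],[40,0,0,0,0],[40,0,0,0,0]],
  ],
)

```text
t: 25.7
eef_pos: [0.5394, 0.0799, 0.0095]
tool_rot: [0.001, 0.097, 0.995, 0.0]
contact_force: [-0.3, 0.4, 0.1]
gripper_width: 0.47
grasp_force: 0.0
```

Call:
arm_command(
  rows=[
    [[0,0,0,0,0],[0,0,0,0,0],[0,0,0,0,0],[0,0,0,0,0],[0,0,0,0,0],[0,0,0,0,0],[0,0,0,0,0],[0,0,0,0,0],[0,0,0,0,0],[0,0,0,0,0]],
  ],
  newtons=20,
)

```text
t: 26.95
eef_pos: [0.5391, 0.0799, 0.0092]
tool_rot: [0.0, 0.097, 0.995, 0.0]
contact_force: [-0.5, -0.0, 5.1]
gripper_width: 0.135
grasp_force: 26.2
```

Call:
arm_command(
  rows=[
    [[0,-0.0065,-0.0327,0,0],[0,-0.0065,-0.0327,0,0],[0,-0.0065,-0.0327,0,0],[0,-0.0065,-0.0327,0,0],[0,-0.0065,-0.0327,0,0],[0,-0.0065,-0.0327,0,0],[0,-0.0065,-0.0327,0,0],[0,-0.004,-0.02,0,0],[0,0,0,0,0],[0,0,0,0,0]],
  ],
)

```text
t: 28.2
eef_pos: [0.5368, 0.0681, 0.0092]
tool_rot: [0.001, 0.096, 0.995, 0.002]
contact_force: [0.4, 8.0, 2.7]
gripper_width: 0.136
grasp_force: 25.9
```

Call:
arm_command(
  rows=[
    [[0,-0.0065,-0.0327,0,0],[0,-0.0065,-0.0327,0,0],[0,0,0,0,0],[0,0,0,0,0],[0,0,0,0,0],[0,0,0,0,0],[0,0,0,0,0],[0,0,0,0,0],[0,0,0,0,0],[0,0,0,0,0]],
  ],
)

```text
t: 29.45
eef_pos: [0.5368, 0.0681, 0.0093]
tool_rot: [0.001, 0.095, 0.995, 0.004]
contact_force: [2.0, 17.4, 0.5]
gripper_width: 0.131
grasp_force: 25.6
```

Call:
arm_command(
  rows=[
    [[60,0,0,0,0],[60,0,0,0,0],[60,0,0,0,0],[60,0.013,0.065,0.7,0],[60,0,0,0.3,-1],[60,0,0,0,-1],[60,0,0,0,-1],[60,0,0,0,-1],[60,0,0,0,-1],[60,0,0,0,-1]],
  ],
)

```text
t: 30.7
eef_pos: [0.5357, 0.0642, 0.0688]
tool_rot: [-0.0, 0.333, 0.943, -0.0]
contact_force: [-0.3, 0.3, -0.2]
gripper_width: 0.703
grasp_force: 0.0
```

Call:
arm_command(
  rows=[
    [[60,0,0,0,-1],[60,0,0,0,-1],[60,0,0,0,-1],[60,0,0,0,-1],[60,0,0,0,-1],[60,0,0,0,-1],[60,0,0,0,-1],[60,0,0,0,-1],[60,0,0,0,-1],[60,0,0,0,-1]],
  ],
)

```text
t: 31.95
eef_pos: [0.5357, 0.0643, 0.0688]
tool_rot: [0.0, 0.674, 0.739, -0.0]
contact_force: [-0.8, -0.0, -0.5]
gripper_width: 0.703
grasp_force: 0.0
```

Call:
arm_command(
  rows=[
    [[60,0,0,0,-1],[60,0,0,0,-1],[60,0,0,0,-1],[60,0,0,0,-0.6],[60,0,0,0,0],[60,0,0,0,0],[60,0,0,-0.3,0],[60,0,0,-0.3,0],[60,0,0,-0.3,0],[60,0,0,0,0]],
  ],
)

```text
t: 33.2
eef_pos: [0.5344, 0.0644, 0.0129]
tool_rot: [-0.001, 0.772, 0.636, -0.002]
contact_force: [-0.3, -0.0, 1.0]
gripper_width: 0.703
grasp_force: 0.0
```

Call:
arm_command(
  rows=[
    [[10,0,0,0,0],[10,0,0,0,0],[10,0,0,0,0],[10,0,0,0,0],[10,0,0,0,0],[10,0,0,0,0],[10,0,0,0,0],[10,0,0,0,0],[10,0,0,0,0],[10,0,0,0,0]],
  ],
  newtons=40,
)

```text
t: 34.45
eef_pos: [0.5351, 0.0651, 0.0155]
tool_rot: [-0.001, 0.772, 0.636, -0.0]
contact_force: [-3.4, -0.1, 4.9]
gripper_width: 0.333
grasp_force: 39.1
```

Call:
arm_command(
  rows=[
    [[60,0,0,0,0],[60,0,0,0,0],[60,0,0,0,0],[60,0,0,0.6,0],[60,0,0,0.6,0.9],[60,0,0,0.5,0.9],[60,0,0,0,0.9],[60,0,0,0,0.9],[60,0,0,0,0.9],[60,0,0,0,0.9]],
  ],
)

```text
t: 35.7
eef_pos: [0.5359, 0.0648, 0.1169]
tool_rot: [0.0, 0.617, 0.787, 0.0]
contact_force: [0.1, -0.0, -0.5]
gripper_width: 0.707
grasp_force: 0.0
```

```bash
cat > tags.py <<'E'
from m import *
def pca(n,im,c,r,z,thr):
    g=im.astype(float).min(2);c=np.array(c).astype(int);y0,x0=c[1]-r,c[0]-r
    sub=g[y0:y0+2*r,x0:x0+2*r];m=((sub>thr)*255).astype(np.uint8)
    k,l,st,ce=cv2.connectedComponentsWithStats(m);
    if k<2: return None
    i=1+min(range(k-1),key=lambda j:np.hypot(*(ce[1+j]-r))-0.3*np.sqrt(st[1+j,4]));ys,xs=np.nonzero(l==i)
    w=np.clip(sub[ys,xs]-thr+10,0,60);px=np.c_[xs+x0,ys+y0];P=ray(n,px,z)[:,:2]
    ctr=(P*w[:,None]).sum(0)/w.sum();u,s,v=np.linalg.svd((P-ctr)*np.sqrt(w)[:,None]/np.sqrt(w.sum()));d=v[0]
    yaw=(np.arctan2(-d[0],d[1])+np.pi/2)%np.pi-np.pi/2
    return (px*w[:,None]).sum(0)/w.sum(),ctr,yaw,len(px),s*np.sqrt(12)
E
python3 - <<'E'
from tags import *
t=snap('top','t7.png');s=snap('side','s7.png')
for n,p in(('A',(.594,-.245,.046)),('B',(.511,-.4045,.046)),('jam',(.525,.29,.092))):
    a=proj('top',p)[0];b=proj('side',p)[0];print(n,a.round(),b.round())
    for th in(125,140) if n!='jam' else (120,130,140):
        r=pca('top',t,a,12,p[2],th);q=pca('side',s,b,12,p[2],th)
        for x in(r,q):
            if x: print(th,x[0].round(1),x[1].round(4),round(x[2],3),x[3],x[4].round(3))
        if r and q: print('tri',tri(r[0],q[0]).round(4))
print(get_obs()['eef_pos'])
g=t.min(2)
a=proj('top',(.525,.29,.092))[0].astype(int);print(a);print(g[a[1]-14:a[1]+12,a[0]-14:a[0]+14])
E
```

```text
A [400. 166.] [304. 160.]
125 [399.  164.1] [ 0.5999 -0.2427] -0.973 286 [0.08  0.059]
140 [398.9 166. ] [ 0.5947 -0.2424] 0.504 39 [0.037 0.008]
B [460. 197.] [339. 132.]
125 [460.4 195.3] [ 0.5159 -0.4069] -0.787 289 [0.069 0.055]
125 [337.2 131.2] [ 0.5161 -0.4116] -0.004 306 [0.131 0.073]
tri [ 0.5155 -0.4057  0.0493]
140 [463.2 207.5] [ 0.4831 -0.4138] -0.136 6 [0.011 0.004]
jam [196. 189.] [289. 300.]
120 [194.4 187.3] [0.5294 0.2944] -0.367 52 [0.039 0.009]
120 [288.  301.4] [0.5266 0.294 ] -0.365 94 [0.039 0.012]
tri [0.528  0.2942 0.0921]
130 [194.4 187.3] [0.5293 0.2942] -0.378 43 [0.038 0.008]
130 [288.1 301.4] [0.5264 0.294 ] -0.363 90 [0.039 0.011]
tri [0.5279 0.294  0.0919]
140 [198. 190.] [0.5224 0.2849] -1.571 1 [0.]
140 [288.2 301.5] [0.5262 0.2941] -0.36 87 [0.039 0.011]
tri [0.5257 0.2878 0.0833]
[0.5359594  0.06473817 0.11694029]
[196 188]
[[ 28  28  30  53 107 106 107 103 106 110 109 107 105 106 107 103 100 109
  104 106 106 107 107 105 108 107 107 106]
 [ 35  28  33  66 112 109 107 105 105 109 109 105 106 105 105 103 106 103
  108 104 107 105 106 108 107 105 103
[... 2114 characters left out ...]
104 105 107 108 109 108 111 108 109 110 105 108 108 103 107 110 111 109
  108 105  98  90  93  72  48  54  46  21]
 [107 111 109 109 112 106 107 108 106 105 109 105 108 107 105 105 106 107
  105 112 108 110 109 100  91  69  54  68]
 [108 108 111 112 109 109 104 108 110 107 108 107 107 106 107 109 110 107
  105 107 105 110 110 107 111  99  91 102]
 [ 85  85 109 115 112 104 108 106 107 107 107 107 110 105 107 107 110 107
  107 107 108 110 106 105 105 112 110 107]
 [110  90  96  87 111 111 109 107 108 110 106 107 106 106 104 110 111 108
  109 106 106 108 110 105 106 109 111 109]
 [133 125  74  61 110 106 109 109 104 110 108 107 105 104 108 107 105 109
  106 114 110 105 109 110 105 108 109 107]]
```

Call:
arm_command(
  rows=[
    [[45,0.1625,-0.856,0,0.6],[45,0.1625,-0.856,0,0.6],[45,0.1625,-0.856,0,0.6],[45,0.1625,-0.856,0,0.6],[45,0.1625,-0.856,0,0.6],[45,0.1625,-0.856,0,0.75],[45,0,0,-0.4,0],[45,0,0,-0.4,0],[45,0,0,0,0],[45,0,0,0,0]],
  ],
)

```text
t: 37.05
eef_pos: [0.5949, -0.2435, 0.0696]
tool_rot: [0.0, 0.493, 0.87, -0.0]
contact_force: [0.7, 0.8, 0.9]
gripper_width: 0.525
grasp_force: 0.0
```

```bash
python3 - <<'E'
from h import *
t=snap('top','t8.png');s=snap('side','s8.png');o=get_obs();print(o['eef_pos'],o['tool_rot'])
P=o['eef_pos']+[0,0,.03]
a=np.array([.5945,-.2435,.046])
g=lambda i:np.clip((i/255.)**.6*255,0,255).astype(np.uint8)
def R(n,i,pts,r=25):
    c=proj(n,a)[0];x,y=int(c[0])-r,int(c[1])-r;I=cv2.resize(g(i[y:y+2*r,x:x+2*r]),(400,400),interpolation=2)
    for p,col in pts:
        u=(proj(n,p)[0]-[x,y])*8;cv2.circle(I,(int(u[0]),int(u[1])),4,col,1)
    return I
pts=[(P,(255,0,0)),(a,(0,255,0)),(np.array([P[0],P[1],.046]),(0,0,255))]
cv2.imwrite('pics/c10.png',np.hstack([R('side',s,pts),R('top',t,pts)])[:,:,::-1])
E
```

```text
[ 0.59523202 -0.24353027  0.07009928] [9.51127513e-04 4.92954112e-01 8.70054770e-01 1.91054042e-04]
```

View pics/c10.png

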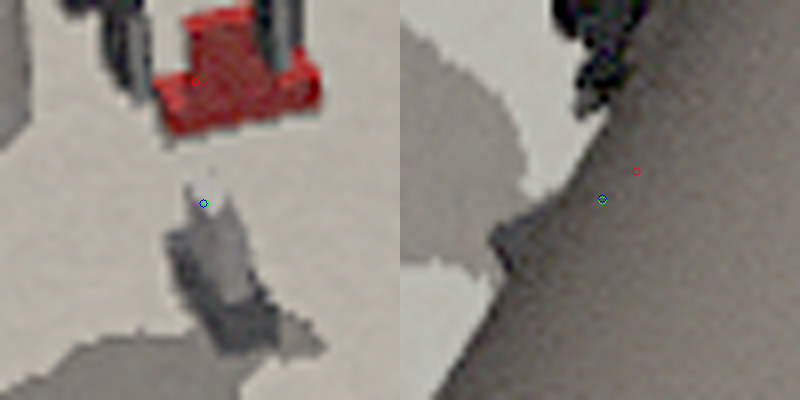

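c10: in the side view the fingers straddle A's line, with tips at crop (135,100) and (285,65) in front of the red look-alike. A's fin top is at crop (207,190), about 1.5 px beyond my estimate. I'll compare tip height numerically.

```bash
python3 - <<'E'
from h import *
a=np.array([.5945,-.2435,.046]);c=proj('side',a)[0].astype(int)-25
e=np.array([.5952,-.2435,.0701])
y=np.array([.858,.514,0]) # tool y
for z in(0,.01,.02,.03,.04):
    print(z,[((proj('side',e+[0,0,z]+y*d)[0]-c)*8).round() for d in(-.0225,0,.0225)])
print(ray('side',np.array([[207,190]])/8+c,.046))
E
```

```text
0 [array([258., 135.]), array([200., 150.]), array([142., 165.])]
0.01 [array([257., 112.]), array([199., 127.]), array([140., 142.])]
0.02 [array([256.,  90.]), array([197., 104.]), array([139., 119.])]
0.03 [array([254.,  67.]), array([196.,  81.]), array([137.,  96.])]
0.04 [array([253.,  43.]), array([194.,  58.]), array([135.,  73.])]
[[ 0.5954673  -0.25178334  0.046     ]]
```

```bash
cat >> tags.py <<'E'
def foot(n,im,c,r,lo,hi=None,z=.016):
    """outline of dark foot: dark mask, closed; hull; foot top plane"""
    g=im.astype(float);mx=g.max(2);c=np.array(c).astype(int);y0,x0=c[1]-r,c[0]-r
    sub=mx[y0:y0+2*r,x0:x0+2*r];m=((sub<lo)*255).astype(np.uint8)
    k,l,st,ce=cv2.connectedComponentsWithStats(m)
    i=1+int(np.argmax(st[1:,4]));ys,xs=np.nonzero(l==i)
    P=ray(n,np.c_[xs+x0,ys+y0],z)[:,:2];rc=cv2.minAreaRect((P*1000).astype(np.float32));return rc
E
python3 - <<'E'
from tags import *
for f,n in(('top0','top'),('t7','top'),('side0','side'),('s7','side')):
    im=cv2.imread('pics/%s.png'%f)
    for k,p in(('A',(.5945,-.245,.02)),('B',(.513,-.4045,.02))):
        for lo in(85,105):
            rc=foot(n,im,proj(n,p)[0],14,lo);print(f,k,lo,np.round(rc[0],1),np.round(rc[1],1),round(rc[2],1))
im=cv2.imread('pics/t7.png').max(2);c=proj('top',(.5945,-.245,.02))[0].astype(int);print(c);print(im[c[1]-11:c[1]+11,c[0]-15:c[0]+15])
c=proj('top',(.513,-.4045,.02))[0].astype(int);print(c);print(im[c[1]-14:c[1]+14,c[0]-12:c[0]+12])
E
```

```text
top0 A 85 [ 594.1 -240.8] [24.9 68.9] 26.9
top0 A 105 [ 594.7 -240.5] [27.4 69.1] 28.0
top0 B 85 [ 512.6 -398.8] [64.1 32.6] 17.3
top0 B 105 [ 513.  -398.7] [65.3 32.6] 17.2
t7 A 85 [ 594.1 -240.8] [24.9 68.9] 26.9
t7 A 105 [ 594.2 -240.9] [24.9 69. ] 26.9
t7 B 85 [ 488.9 -406.2] [22.1 30.5] 0.3
t7 B 105 [ 488.9 -406.2] [22.1 30.7] 0.3
side0 A 85 [ 594.6 -245. ] [ 32.  106.9] 24.6
side0 A 105 [ 594.4 -243.6] [ 33.4 109.8] 24.1
side0 B 85 [ 509.6 -404. ] [64.3 74.5] 6.6
side0 B 105 [ 511.8 -404.6] [68.2 77.9] 15.6
s7 A 85 [ 600.4 -255.5] [ 84.3 138.2] 9.1
s7 A 105 [ 600.4 -255.5] [ 84.3 138.2] 9.1
s7 B 85 [ 485.  -415.4] [19.4 69.4] 6.1
s7 B 105 [ 486.6 -415.4] [22.6 80.9] 6.1
[397 167]
[[140 141 143 141 141 138 142 143 145 141 139 144 139 142 140 141 141 142
  141 142 139 142 138 140 142 142 140 141 138 142]
 [137 139 138 146 141 142 141 142 143 141 142 140 140 142 141 141 139 141
  140 142 141 143 142 140 143 138 141 139 140 138]
 [142 146 141 143 144 142 142 142 138 138 138 141 139 141 141 140 139 142
  139 145 143 140 114 132 142 142 142 139 140 142]
 [143 142 142 141 138 140 141 
[... 4484 characters left out ...]
41 140 144 142 135 109  77  55  34  69  70  66  62  61  66  58  65
   93 149 144 141 137 142]
 [142 141 141 139 141 139 118  81  28  26  62  61  60  44  52  38  65  57
   65 116 122 141 140 143]
 [139 142 140 138 141 144 136  80  43  19  39  51  45  33  34  32  55  82
  125 126 128 136 144 141]
 [140 139 142 139 140 143 141  82  71   4   0  36  34  35  39  41  52 134
  153 149 146 136 141 137]
 [140 140 142 139 135 140 140 121  87  30  23  38  34  37  46  45  51 121
  152 146 150 146 142 139]
 [138 141 142 140 140 138 136 143  84  45  19  32  29  34  45  41  38  67
  153 149 147 147 130 140]
 [139 138 139 141 142 140 142 140  85  71  11  27  37  26  46  49  36  67
  155 149 149 146 132 141]]
```

Call:
arm_command(
  rows=[
    [[45,0,0.04,-0.4,-0.6],[45,0,0,-0.4,0],[45,0,0,-0.325,0],[45,0,0,-0.2,0],[45,0,0,0,0],[45,0,0,0,0],[0,0,0,0,0],[0,0,0,0,0],[0,0,0,0,0],[0,0,0,0,0]],
  ],
  newtons=60,
)

```text
t: 38.4
eef_pos: [0.5945, -0.2412, -0.0102]
tool_rot: [0.0, 0.514, 0.858, 0.0]
contact_force: [-0.9, -0.2, 3.7]
gripper_width: 0.133
grasp_force: 61.1
```

Call:
arm_command(
  rows=[
    [[0,0,0,0,0],[0,0,0,0,0],[0,0,0,0,0],[0,0,0,0,0],[0,0,0,0,0],[0,0,0,0,0],[0,0,0,0,0],[0,0,0,0,0],[0,0,0,0,0],[0,0,0,0,0]],
  ],
)

```text
t: 39.65
eef_pos: [0.5945, -0.2412, -0.0102]
tool_rot: [0.0, 0.514, 0.858, -0.0]
contact_force: [-1.6, -1.7, 5.1]
gripper_width: 0.127
grasp_force: 61.4
```

Call:
arm_command(
  rows=[
    [[0,0,0,0.75,0],[0,0,0,0.75,0],[0,-0.185,0.734,0,-1],[0,-0.185,0.734,0,-1],[0,-0.185,0.734,0,-1],[0,-0.185,0.734,0,-1],[0,0,0,0,-1],[0,0,0,0,-1],[0,0,0,0,-1],[0,0,0,0,-1]],
  ],
)

```text
t: 40.9
eef_pos: [0.5494, -0.0641, 0.0787]
tool_rot: [-0.0, 0.758, 0.652, -0.0]
contact_force: [0.5, -0.7, -1.9]
gripper_width: 0.126
grasp_force: 60.2
```

Call:
arm_command(
  rows=[
    [[0,0,0,0,-0.56],[0,0,0,-0.4,0],[0,0,0,-0.4,0],[0,0,0,-0.2,0],[0,0,0,0,0],[0,0,0,0,0],[0,0,0,0,0],[0,0,0,0,0],[0,0,0,0,0],[0,0,0,0,0]],
  ],
)

```text
t: 42.15
eef_pos: [0.5501, -0.0647, 0.0195]
tool_rot: [0.0, 0.772, 0.636, 0.0]
contact_force: [-0.3, -0.4, -1.6]
gripper_width: 0.134
grasp_force: 60.1
```

```bash
python3 - <<'E'
from h import *
t=snap('top','t9.png');s=snap('side','s9.png');o=get_obs();print(o['eef_pos'],o['tool_rot'],o['gripper_width'],o['grasp_force'])
g=lambda i:np.clip((i/255.)**.55*255,0,255).astype(np.uint8)
a=o['eef_pos']+[0,0,.02];c=proj('side',a)[0];x,y=int(c[0])-32,int(c[1])-26
print(x,y,c)
I=cv2.resize(g(s[y:y+64,x:x+64]),(560,560),interpolation=2)
tt=cv2.resize(g(t[150:235,255:370]),(240,177),interpolation=2)
J=np.zeros((560,240,3),np.uint8);J[:177]=tt
b=proj('top',(.513,-.4045,.02))[0].astype(int);J[180:420]=cv2.resize(g(t[b[1]-20:b[1]+30,b[0]-25:b[0]+25]),(240,240),interpolation=2)
cv2.imwrite('pics/c11.png',np.hstack([I,J])[:,:,::-1])
E
```

```text
[ 0.55000068 -0.06472042  0.01938857] [-6.32206078e-06  7.71890505e-01  6.35755494e-01  2.07670456e-05] 0.12924616792256585 60.134825706481934
276 177 [308.26105224 203.18290605]
```

View pics/c11.png

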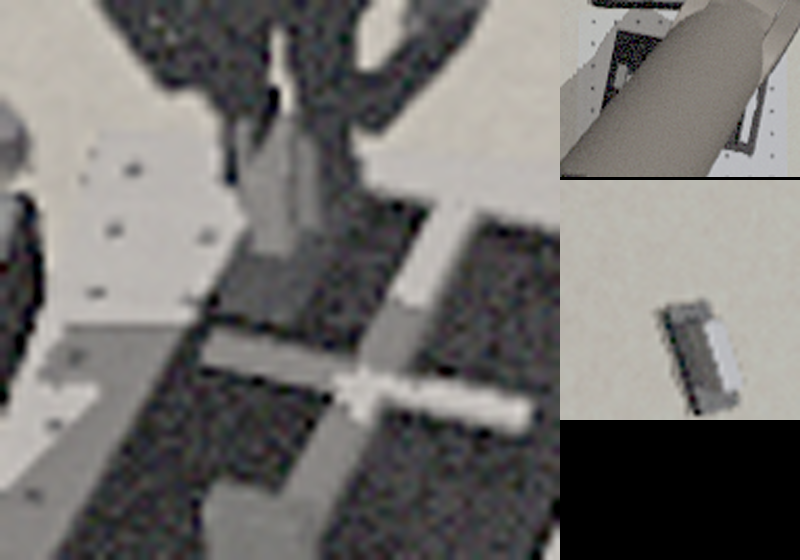

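c11: tag A is held upright over pocket 2 (fin at crop (275,200), foot at (270,270)), clear of the bar. Tag B was knocked aside and still stands, seen in the inset at (700,355).

Call:
arm_command(
  rows=[
    [[0,0,0,-0.1,0],[0,0,0,-0.1,0],[0,0,0,-0.03,0],[0,0,0,-0.03,0],[0,0,0,-0.03,0],[0,0,0,-0.03,0],[0,0,0,0,0],[0,0,0,0,0],[0,0,0,0,0],[0,0,0,0,0]],
  ],
)

```text
t: 43.5
eef_pos: [0.55, -0.0648, 0.0002]
tool_rot: [0.0, 0.772, 0.636, 0.0]
contact_force: [-0.4, 0.3, -2.5]
gripper_width: 0.125
grasp_force: 60.2
```

Call:
arm_command(
  rows=[
    [[0,0,0,-0.025,0],[0,0,0,-0.025,0],[0,0,0,-0.025,0],[0,0,0,0,0],[0,0,0,0,0],[0,0,0,0,0],[0,0,0,0,0],[0,0,0,0,0],[0,0,0,0,0],[0,0,0,0,0]],
  ],
)

```text
t: 44.75
eef_pos: [0.55, -0.0648, -0.0042]
tool_rot: [0.0, 0.772, 0.636, 0.0]
contact_force: [-1.8, 0.1, 4.1]
gripper_width: 0.128
grasp_force: 60.9
```

Call:
arm_command(
  rows=[
    [[28,0,0,0,0],[28,0,0,0,0],[28,0,0,0,0],[28,0,0,0,0],[28,0,0,0.3,0],[28,0,0,0.6,0],[40,0,0,0.8,0],[40,0,0,0,0],[40,0,0,0,0],[40,0,0,0,0]],
  ],
)

```text
t: 46.0
eef_pos: [0.5491, -0.0645, 0.0969]
tool_rot: [-0.001, 0.772, 0.636, -0.001]
contact_force: [-0.4, -0.1, 0.6]
gripper_width: 0.468
grasp_force: 0.0
```

```bash
python3 - <<'E'
from tags import *
t=snap('top','t10.png');s=snap('side','s10.png')
for lo in(85,105):
    rc=foot('top',t,(460,211),15,lo,z=.012);print(lo,np.round(rc[0],1),np.round(rc[1],1),round(rc[2],1))
for th in(143,146):
    r=pca('top',t,(462,212),11,.046,th);print(th,r)
print(get_obs()['eef_pos'])
P=np.array([.5501,-.065,.052]);a=proj('side',P)[0].astype(int);print(a);print(s[a[1]-8:a[1]+12,a[0]-12:a[0]+12].max(2))
E
```

```text
85 [ 468.  -413.5] [65.2 31.3] 16.1
105 [ 467.8 -413.7] [65.3 32.6] 14.3
143 (array([464.41005291, 213.72751323]), array([ 0.46644482, -0.41657251]), np.float64(-1.2131214931535386), 28, array([0.03666854, 0.00877967]))
146 (array([463.30769231, 213.        ]), array([ 0.4683751, -0.4136627]), np.float64(-1.0932247287891586), 3, array([0.00811848, 0.00203012]))
[ 0.54927778 -0.0647189   0.09685915]
[308 199]
[[146 146 148 149 150 149 149 148 149 148 144 149 146 147 147 148 146 146
  145 153 153 146 144 148]
 [140 142 140 143 148 143 142 149 148 149 145 147 147 146 146 152 151 147
  146 148 152 149 144 149]
 [140 139 142 138 140 140 142 139 139 139 143 146 140 133 134 140 150 147
  145 143 146 146 145 147]
 [141 142 138 141 140 144 141 144 141 144 146 149 113  58  63 105 140 145
  147 141 142 144 143 145]
 [141 139 141 139 143 138 137 141 145 145 144 145  64 110 147 153 149 137
  142 147 145 145 144 150]
 [137 137 137 142 137  89 103 136 140 146 152  86  53 137 149 148 150  95
  132 148 144 148 146 144]
 [139 140 143 144 111  72 112 140 143 149 139  51 109 142 148 154 120  71
   78 12
[... 632 characters left out ...]
40 108  71  97 147 115  42  28  81  81  74 117  82  57  68  65  57
   61  65  38  26  17  30]
 [139 141 140 145 147 146  75  24  32  79  81  82  76  58  61  67  62  59
   59  51  33  20  26  15]
 [141 141 141 146 152 118  48   8  37  78  81  80  79  62  62  59  62  60
   62  38  27  22  12  21]
 [141 140 142 148 145  81  21  19  32  81  85  82  81  65  59  62  62  58
   47  33  24  22  22  25]
 [140 145 145 153  96  32  18  25  25  77  83  79  83  72  66  54  59  59
   38  32  24  13  29  22]
 [144 141 149 142  68  12  13  18  38  81  80  78  86  71  67  58  64  41
   24  23  14  19  21  19]
 [135 113 136  76  16  18  18  28  54  82  81  77  90  68  60  61  63  33
   23  24  27  24  23  11]]
```

```bash
python3 -c "
from h import *
print(get_obs()['q'].round(2))"
```

```text
[-0.57  0.51  0.76  1.98 -0.47  0.84  0.26]
```

Call:
arm_command(
  rows=[
    [[45,-0.195,-0.839,0,-1],[45,-0.195,-0.839,0,-1],[45,-0.195,-0.839,0,-1],[45,-0.195,-0.839,0,-1],[45,-0.195,-0.839,0,-1],[45,-0.195,-0.839,0,-1],[45,-0.195,-0.839,0,-1],[45,0,0,0,-1],[45,0,0,0,-1],[45,0,0,0,-1]],
  ],
)

```text
t: 47.35
eef_pos: [0.4675, -0.4172, 0.0967]
tool_rot: [-0.001, 0.959, 0.283, -0.001]
contact_force: [0.4, 0.8, 0.5]
gripper_width: 0.526
grasp_force: 0.0
```

Call:
arm_command(
  rows=[
    [[45,0,0,0,-1],[45,0,0,0,-1],[45,0,0,0,-1],[45,0,0,-0.3,-0.6],[45,0,0,-0.4,0],[45,0,0,-0.3,0],[45,0,0,0,0],[45,0,0,0,0],[45,0,0,0,0],[45,0,0,0,0]],
  ],
)

```text
t: 48.6
eef_pos: [0.4684, -0.4174, 0.0383]
tool_rot: [0.0, 0.99, 0.145, 0.0]
contact_force: [0.3, 0.7, 0.4]
gripper_width: 0.525
grasp_force: 0.0
```

```bash
python3 - <<'E'
from tags import *
t=snap('top','t11.png');s=snap('side','s11.png');o=get_obs();print(o['eef_pos'],o['tool_rot'],o['gripper_width'])
rc=foot('top',t,(460,211),15,95,z=.012);print(np.round(rc[0],1),np.round(rc[1],1),rc[2])
b=np.array([.467,-.4165,.046]);c=proj('side',b)[0].astype(int);e=o['eef_pos']
d=2*o['tool_rot'][1:3]*o['tool_rot'][2]-[0,1];d=np.r_[d,0];print('org',c-[24,26],d)
for k in(-.022,0,.022): print(proj('side',e+[0,0,.028]+d*k)[0].round(1))
im=s.max(2)
for r in im[c[1]-26:c[1]+14,c[0]-24:c[0]+24]//10: print(' '.join('%2d'%v for v in r))
E
```

```text
[ 0.46834265 -0.41725434  0.03808797] [2.19713779e-04 9.89497047e-01 1.44552600e-01 3.01023192e-04] 0.5305658173240817
[ 475.9 -415.6] [80.5 80.4] 88.83343505859375
org [328 105] [ 0.28606874 -0.95820909  0.        ]
[353.8 129.3]
[352.5 125.6]
[351.2 121.9]
14 14 14 14 14 14 14 14 14 14 14 14 14 14 14 14 14 15 15  9  3  0  2  3  1  2  1  2  3  3  3  3  2  2  6  7  6  7  6  6  7  6  6  6  6  6  7  6
14 14 14 14 14 14 14 14 14 14 14 14 14 14 14 14 14 15  9  6  3  2  3  2  2  2  2  3  3  4  4  4  2  2  4  7  7  6  7  6  6  6  6  6  6  6  6  6
14 14 14 14 14 14 14 14 14 14 14 14 14 14 14 14 14 15  9  4  1  0  1  2  2  3  2  2  3  4  4  3  2  1  5  6  7  7  7  6  7  7  7  6  6  7  7  7
14 14 14 14 14 14 14 14 14 14 14 14 14 14 14 14 14 15 11  8  5  1  1  2  2  2  1  2  2  3  3  2  2  0  5  8  8  8  8  8  7  8  8  8  8  8  8  8
14 14 14 14 14 14 14 14 14 14 14 14 14 14 14 14 14 14 15 16 11  4  2  2  2  2  2  2  2  3  3  3  2  1  9 10  9  9 10  9 10 10 10 10 10 10  9  9
14 14 14 14 14 14 14 14 14 14 14 14 14 14 14 14 14 14 14 15  9  4  2  2  2  1  2  1  2  3  3  3  1  0 15 16 16 15 15 15 1
[... 4218 characters left out ...]
4 14 14 14 14 15 10  7  7  5  3  3  3  2  6  5  5  5  5  4  3  3  2  2  2  5  5  4  4  2 10 14 14 14 14 14 14 14 14 14 14 14
14 14 14 14 14 14 14 14 14 14 14 14 15 11 10  6  3  3  3  3  2  4  3  3  3  2  3  4  3  2  3  3  3  3  2  1 10 14 14 14 14 14 14 14 14 14 14 14
14 14 14 14 14 14 14 14 14 14 14 14 14 15 16  9  2  3  3  3  3  3  3  3  3  3  3  3  3  3  3  3  3  2  2  1 10 14 14 14 14 14 14 14 14 14 14 14
14 14 14 14 14 14 14 14 14 14 14 14 14 14 14 10  4  3  3  3  3  3  3  3  3  3  3  3  3  3  3  3  3  3  2  4 10 13 14 14 14 14 14 14 14 14 14 14
14 14 14 14 14 14 14 14 14 14 14 14 15  9  6  7  5  3  3  3  2  3  3  3  3  3  3  3  4  4  4  5  5  8  8 11 14 14 14 14 14 14 15 14 14 14 14 14
```

The near finger is at column 354.5 and the fin centre at 353.3, as expected. Lowering and gripping.

Call:
arm_command(
  rows=[
    [[45,0,0,-0.3,0],[45,0,0,-0.3,0],[45,0,0,-0.2,0],[45,0,0,0,0],[45,0,0,0,0],[0,0,0,0,0],[0,0,0,0,0],[0,0,0,0,0],[0,0,0,0,0],[0,0,0,0,0]],
  ],
)

```text
t: 49.95
eef_pos: [0.4684, -0.4173, -0.0099]
tool_rot: [0.0, 0.99, 0.144, 0.0]
contact_force: [-0.2, 0.9, 5.7]
gripper_width: 0.128
grasp_force: 59.4
```

Call:
arm_command(
  rows=[
    [[0,0,0,0,0],[0,0,0,0,0],[0,0,0,0,0],[0,0,0,0.5,0],[0,0,0,0.8,0],[0,0,0,0.4,0],[0,0,0,0,1],[0,0,0,0,1],[0,0,0,0,1],[0,0,0,0,1]],
  ],
)

```text
t: 51.2
eef_pos: [0.4678, -0.4164, 0.0908]
tool_rot: [-0.001, 0.953, 0.302, -0.0]
contact_force: [0.1, 0.3, -1.3]
gripper_width: 0.129
grasp_force: 58.8
```

Call:
arm_command(
  rows=[
    [[0,0.009,0.873,0,1],[0,0.009,0.873,0,1],[0,0.009,0.873,0,1],[0,0.009,0.873,0,1],[0,0.009,0.873,0,1],[0,0.009,0.873,0,1],[0,0.011,0.873,0,1],[0,0,0,0,1],[0,0,0,0,1],[0,0,0,0,0.55]],
  ],
)

```text
t: 52.45
eef_pos: [0.4715, -0.0502, 0.0913]
tool_rot: [-0.0, 0.773, 0.635, -0.0]
contact_force: [0.3, -0.6, -2.4]
gripper_width: 0.129
grasp_force: 59.0
```

Call:
arm_command(
  rows=[
    [[0,0,0,-0.4,0],[0,0,0,-0.4,0],[0,0,0,-0.3,0],[0,0,0,0,0],[0,0,0,0,0],[0,0,0,0,0],[0,0,0,0,0],[0,0,0,0,0],[0,0,0,0,0],[0,0,0,0,0]],
  ],
)

```text
t: 53.7
eef_pos: [0.472, -0.0504, 0.0257]
tool_rot: [-0.0, 0.773, 0.634, 0.0]
contact_force: [0.8, 1.0, -2.0]
gripper_width: 0.131
grasp_force: 59.0
```

Call:
arm_command(
  rows=[
    [[0,0,0.012,-0.13,0],[0,0,0,-0.13,0],[0,0,0,-0.04,0],[0,0,0,-0.04,0],[0,0,0,-0.04,0],[0,0,0,0,0],[0,0,0,0,0],[0,0,0,0,0],[0,0,0,0,0],[0,0,0,0,0]],
  ],
)

```text
t: 54.95
eef_pos: [0.4723, -0.0486, 0.0038]
tool_rot: [-0.001, 0.773, 0.634, 0.001]
contact_force: [-3.1, 4.6, 18.0]
gripper_width: 0.128
grasp_force: 62.5
```

Call:
arm_command(
  rows=[
    [[0,0,0,0.07,0],[0,-0.01,0.035,0,0],[0,0,0,0,0],[0,0,0,-0.035,0],[0,0,0,-0.035,0],[0,0,0,-0.02,0],[0,0,0,0,0],[0,0,0,0,0],[0,0,0,0,0],[0,0,0,0,0]],
  ],
)

```text
t: 56.2
eef_pos: [0.4714, -0.0477, 0.0017]
tool_rot: [0.0, 0.773, 0.634, 0.0]
contact_force: [-0.4, 0.3, -1.9]
gripper_width: 0.13
grasp_force: 59.6
```

In free. Finish seating and release.

Call:
arm_command(
  rows=[
    [[0,0,0,-0.035,0],[0,0,0,-0.035,0],[0,0,0,-0.03,0],[0,0,0,0,0],[0,0,0,0,0],[0,0,0,0,0],[0,0,0,0,0],[0,0,0,0,0],[0,0,0,0,0],[0,0,0,0,0]],
  ],
)

```text
t: 57.45
eef_pos: [0.4714, -0.0478, -0.0036]
tool_rot: [-0.0, 0.773, 0.634, 0.0]
contact_force: [-3.5, -0.5, 12.9]
gripper_width: 0.132
grasp_force: 61.9
```

Call:
arm_command(
  rows=[
    [[28,0,0,0,0],[28,0,0,0,0],[28,0,0,0,0],[28,0,0,0,0],[28,0,0,0.3,0],[28,0,0,0.6,0],[40,0,0,0.9,0],[40,0,0,0.6,0],[40,0,0,0,0],[40,0,0,0,0]],
  ],
)

```text
t: 58.7
eef_pos: [0.4708, -0.0472, 0.139]
tool_rot: [-0.0, 0.773, 0.634, -0.0]
contact_force: [-1.0, -0.3, 0.2]
gripper_width: 0.47
grasp_force: 0.0
```

Call:
arm_command(
  rows=[
    [[40,0.161,0.947,0,-0.5],[40,0.161,0.947,0,-0.5],[40,0.161,0.947,0,-0.5],[40,0.161,0.947,0,-0.6],[40,0.161,0.947,0,0],[40,0.161,0.947,0,0],[40,0,0,-0.5,0],[40,0,0,-0.5,0],[40,0,0,0,0],[40,0,0,0,0]],
  ],
)

```text
t: 59.95
eef_pos: [0.5296, 0.2926, 0.0797]
tool_rot: [0.0, 0.824, 0.567, -0.0]
contact_force: [0.4, -0.3, 0.9]
gripper_width: 0.471
grasp_force: 0.0
```

```bash
python3 - <<'E'
from h import *
s=snap('side','s12.png');t=snap('top','t12.png');o=get_obs();e=o['eef_pos'];print(e,o['tool_rot'])
d=2*o['tool_rot'][1:3]*o['tool_rot'][2]-[0,1];d=np.r_[d,0]
g=lambda i:np.clip((i/255.)**.55*255,0,255).astype(np.uint8)
x,y=255,265;I=cv2.resize(g(s[y:y+64,x:x+72]),(630,560),interpolation=2)
for k in(-.02,0,.02):
    u=(proj('side',e+[0,0,.029]+d*k)[0]-[x,y])*8.75;cv2.circle(I,(int(u[0]),int(u[1])),4,(255,0,0),1)
u=(proj('side',[.528,.294,.092])[0]-[x,y])*8.75;cv2.circle(I,(int(u[0]),int(u[1])),4,(0,255,0),1)
J=np.zeros((560,170,3),np.uint8);J[:170]=cv2.resize(g(t[150:235,262:347]),(170,170),interpolation=2)
cv2.imwrite('pics/c12.png',np.hstack([I,J])[:,:,::-1])
E
```

```text
[0.53010885 0.29320934 0.08057743] [2.28628685e-05 8.23802139e-01 5.66877025e-01 6.88819311e-04]
```

View pics/c12.png

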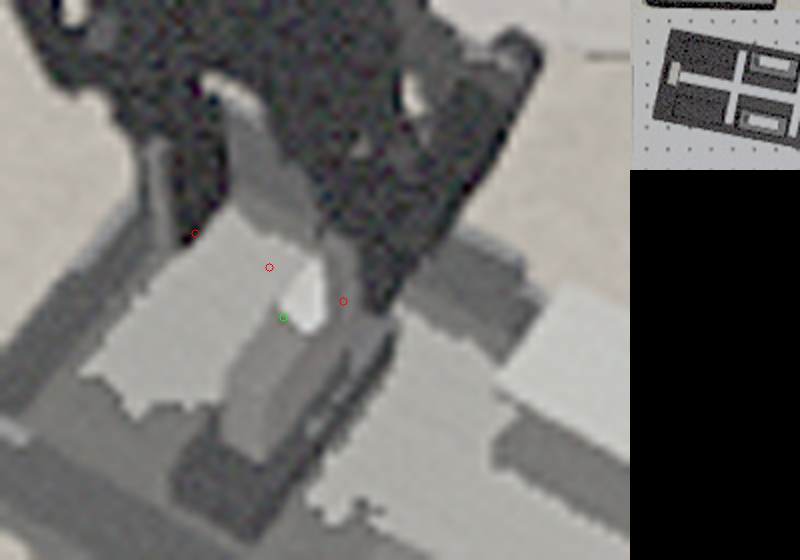

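c12: the inset shows A and B seated in the two -y pockets. The jam tag's fin (green mark at (283,318)) is between the open fingers. Going down to grip.

Call:
arm_command(
  rows=[
    [[40,0,0,-0.3,0],[40,0,0,-0.2,0],[40,0,0,-0.18,0],[40,0,0,0,0],[40,0,0,0,0],[0,0,0,0,0],[0,0,0,0,0],[0,0,0,0,0],[0,0,0,0,0],[0,0,0,0,0]],
  ],
  newtons=60,
)

```text
t: 61.3
eef_pos: [0.5314, 0.2931, 0.0403]
tool_rot: [0.001, 0.824, 0.567, 0.002]
contact_force: [2.0, -1.9, 5.4]
gripper_width: 0.125
grasp_force: 61.4
```

Call:
arm_command(
  rows=[
    [[0,0,0,0,0],[0,0,0,0,0],[0,0,0,0,0],[0,0,0,0.05,0],[0,0,0,0.1,0],[0,0,0,0.4,0],[0,0,0,0.6,0],[0,0,0,0,0],[0,0,0,0,0],[0,0,0,0,0]],
  ],
)

```text
t: 62.55
eef_pos: [0.5283, 0.293, 0.1066]
tool_rot: [-0.0, 0.824, 0.567, -0.001]
contact_force: [-0.1, -0.2, -1.9]
gripper_width: 0.127
grasp_force: 60.4
```

Call:
arm_command(
  rows=[
    [[0,0.129,-0.905,0,0.43],[0,0.129,-0.905,0,0.43],[0,0.129,-0.905,0,0.43],[0,0.129,-0.905,0,0.43],[0,0.129,-0.905,0,0.43],[0,0,0,0,0],[0,0,0,-0.4,0],[0,0,0,-0.5,0],[0,0,0,-0.4,0],[0,0,0,0,0]],
  ],
)

```text
t: 63.8
eef_pos: [0.566, 0.0224, 0.0277]
tool_rot: [-0.001, 0.772, 0.636, -0.002]
contact_force: [-0.1, 0.1, -1.6]
gripper_width: 0.122
grasp_force: 60.2
```

Call:
arm_command(
  rows=[
    [[0,0,0,0,0],[0,0,0,0,0],[0,0,0,0,0],[0,0,0,0,0],[0,0,0,0,0],[0,0,0,0,0],[0,0,0,0,0],[0,0,0,0,0],[0,0,0,0,0],[0,0,0,0,0]],
  ],
)

```text
t: 65.05
eef_pos: [0.568, 0.0218, 0.0299]
tool_rot: [-0.0, 0.772, 0.636, 0.0]
contact_force: [0.3, 0.4, -2.5]
gripper_width: 0.126
grasp_force: 60.2
```

Call:
arm_command(
  rows=[
    [[0,-0.017,-0.005,-0.15,0],[0,0,0,-0.13,0],[0,0,0,-0.04,0],[0,0,0,-0.04,0],[0,0,0,-0.04,0],[0,0,0,0,0],[0,0,0,0,0],[0,0,0,0,0],[0,0,0,0,0],[0,0,0,0,0]],
  ],
)

```text
t: 66.3
eef_pos: [0.5671, 0.0215, 0.0059]
tool_rot: [0.0, 0.772, 0.636, 0.0]
contact_force: [-0.4, 0.7, -3.0]
gripper_width: 0.129
grasp_force: 60.3
```

Call:
arm_command(
  rows=[
    [[0,0,0,-0.03,0],[0,0,0,-0.03,0],[0,0,0,-0.03,0],[0,0,0,0,0],[0,0,0,0,0],[0,0,0,0,0],[0,0,0,0,0],[0,0,0,0,0],[0,0,0,0,0],[0,0,0,0,0]],
  ],
)

```text
t: 67.55
eef_pos: [0.5671, 0.0215, 0.0005]
tool_rot: [0.0, 0.772, 0.636, 0.0]
contact_force: [0.3, -0.5, -2.1]
gripper_width: 0.13
grasp_force: 60.3
```

Call:
arm_command(
  rows=[
    [[0,0,0,-0.02,0],[0,0,0,-0.02,0],[0,0,0,-0.02,0],[0,0,0,0,0],[0,0,0,0,0],[0,0,0,0,0],[0,0,0,0,0],[0,0,0,0,0],[0,0,0,0,0],[0,0,0,0,0]],
  ],
)

```text
t: 68.8
eef_pos: [0.5672, 0.0215, -0.002]
tool_rot: [-0.0, 0.772, 0.636, 0.0]
contact_force: [-4.0, 0.9, 11.7]
gripper_width: 0.127
grasp_force: 62.2
```

Call:
arm_command(
  rows=[
    [[28,0,0,0,0],[28,0,0,0,0],[28,0,0,0,0],[28,0,0,0,0],[28,0,0,0.3,0],[28,0,0,0.6,0],[28,0,0,0.9,0],[28,-0.1,0.8,0.3,0.5],[28,-0.1,0.8,0,1],[28,0,0.8,0,1]],
  ],
)

```text
t: 70.05
eef_pos: [0.5549, 0.1669, 0.1246]
tool_rot: [0.0, 0.704, 0.71, 0.001]
contact_force: [0.5, -0.2, -1.2]
gripper_width: 0.327
grasp_force: 0.0
```

```bash
python3 - <<'E'
from tags import *
t=snap('top','t13.png');s=snap('side','s13.png');print(get_obs()['eef_pos'])
N=np.array([.5193,-.0141]);ex=np.array([.981,-.193]);ey=np.array([.193,.981])
for n,x,y in(('p2 A',.04,-.044),('p0 B',-.04,-.044),('p3 jam',.04,.044)):
    w=N+x*ex+y*ey
    for cam,im in(('top',t),('side',s)):
        c=proj(cam,[*w,.052])[0]
        r=pca(cam,im,c,11,.052,125 if cam=='top' else 130)
        if r: print(n,cam,c.round(1),r[0].round(1),(r[1]-w).round(4),round(r[2],3),r[3],r[4].round(3))
x,y=275,185
im=cv2.resize(s[185:265,270:360],(400,356),interpolation=2);b=cv2.resize(t[155:235,265:365],(400,320),interpolation=2)
b=np.vstack([b,np.zeros((36,400,3),np.uint8)]);g=np.clip((np.hstack([im,b])/255.)**.6*255,0,255).astype(np.uint8)
cv2.imwrite('pics/c13.png',g[:,:,::-1])
E
```

```text
[0.5546719  0.17275152 0.12371124]
p2 A top [333.4 181.8] [333.5 181.1] [ 0.0019 -0.0003] -0.195 47 [0.038 0.009]
p2 A side [308.  199.5] [312.6 196.1] [-0.0097 -0.0153] -0.783 36 [0.035 0.017]
p0 B top [327.5 211.1] [328.4 210.7] [ 0.0009 -0.0023] -0.203 48 [0.038 0.009]
p0 B side [336.7 205.8] [334.6 200.8] [ 0.008 -0.019] 0.701 157 [0.06  0.053]
p3 jam top [301.2 175.4] [301.1 174.6] [0.0021 0.0004] -0.187 48 [0.038 0.009]
p3 jam side [295.5 221.4] [286.4 225.1] [0.02  0.016] 0.193 35 [0.048 0.013]
```

View pics/c13.png

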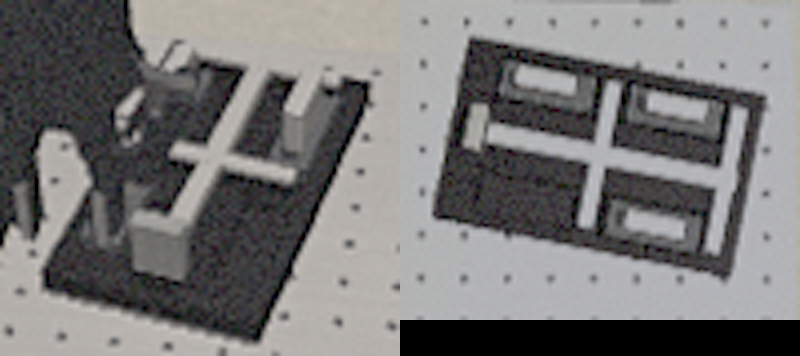

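c13: all three tags are seated upright (jam, A and B in pockets 3, 2 and 0) and the keeper is open. Next I'll pinch the grip across x and drag it +y.

Call:
arm_command(
  rows=[
    [[55,0,0,0,-1],[55,-0.16,-0.8,0,-1],[55,-0.16,-0.82,0,-0.5],[55,0,0,0,0],[55,0,0,-0.3,0],[55,0,0,0,0],[55,0,0,0,0],[55,0,0,0,0],[55,0,0,0,0],[55,0,0,0,0]],
  ],
)

```text
t: 71.4
eef_pos: [0.536, 0.0684, 0.105]
tool_rot: [0.0, 0.772, 0.636, 0.0]
contact_force: [0.1, -0.5, -0.8]
gripper_width: 0.642
grasp_force: 0.0
```

Call:
arm_command(
  rows=[
    [[55,-0.01,0,-0.5,0],[55,0,0,-0.5,0],[55,0,0,-0.3,0],[55,0,0,-0.2,0],[55,0,0,0,0],[55,0,0,0,0],[10,0,0,0,0],[10,0,0,0,0],[10,0,0,0,0],[10,0,0,0,0]],
  ],
  newtons=40,
)

```text
t: 72.65
eef_pos: [0.5358, 0.0685, 0.0156]
tool_rot: [0.0, 0.772, 0.636, 0.001]
contact_force: [-1.6, 0.6, 5.9]
gripper_width: 0.334
grasp_force: 39.2
```

Call:
arm_command(
  rows=[
    [[10,0,0,0,0],[10,0,0,0,0],[10,0.0065,0.0327,0,0],[10,0.0065,0.0327,0,0],[10,0.0065,0.0327,0,0],[10,0.0065,0.0327,0,0],[10,0.0065,0.0327,0,0],[10,0.0065,0.0327,0,0],[10,0.0065,0.0327,0,0],[10,0,0,0,0]],
  ],
)

```text
t: 73.9
eef_pos: [0.5384, 0.0817, 0.0156]
tool_rot: [0.0, 0.772, 0.636, 0.0]
contact_force: [-1.7, -1.3, 6.5]
gripper_width: 0.336
grasp_force: 39.3
```

Moved 13.4 mm with low force, so I'll go on to the stop.

Call:
arm_command(
  rows=[
    [[10,0.0065,0.0327,0,0],[10,0.0065,0.0327,0,0],[10,0.003,0.0163,0,0],[10,0,0,0,0],[10,0,0,0,0],[10,0,0,0,0],[10,0,0,0,0],[10,0,0,0,0],[10,0,0,0,0],[10,0,0,0,0]],
  ],
)

```text
t: 75.15
eef_pos: [0.5386, 0.0831, 0.0156]
tool_rot: [0.001, 0.773, 0.635, -0.001]
contact_force: [-2.1, -8.6, 7.8]
gripper_width: 0.339
grasp_force: 39.4
```

Call:
arm_command(
  rows=[
    [[55,0,0,0,0],[55,0,0,0,0],[55,0,0,0,0],[55,0,0,0.6,0],[55,0,0,0.9,0],[0,0.75,-0.115,0,0],[0,0.75,-0.115,0,0],[0,0.75,-0.115,0,0],[0,0,0,0,0],[0,0,0,0,0]],
  ],
)

```text
t: 76.4
eef_pos: [0.673, 0.0663, 0.1043]
tool_rot: [-0.0, 0.772, 0.636, -0.001]
contact_force: [-0.0, -0.2, -0.1]
gripper_width: -0.001
grasp_force: 0.0
```

```bash
python3 - <<'E'
from tags import *
t=snap('top','t14.png');print(get_obs()['eef_pos'])
N=np.array([.5193,-.0141])+[.0016,-.0007];ex=np.array([.981,-.193]);ey=np.array([.193,.981])
g=t.min(2).astype(float);ys,xs=np.mgrid[155:232,262:364];px=np.c_[xs.ravel(),ys.ravel()];w=ray('top',px,.0285)[:,:2]-N;l=np.c_[w@ex,w@ey];v=np.clip(g[px[:,1],px[:,0]]-55,0,60)
for yc in(0,-.088):
    for a,b in((-.048,-.03),(.015,.048)):
        sel=(l[:,0]>a)&(l[:,0]<b)&(l[:,1]>yc-.008)&(l[:,1]<yc+.026);print(yc,(l[sel,1]*v[sel]).sum()/v[sel].sum()-yc)
E
```

```text
[0.67274083 0.06656208 0.10445075]
0 0.015655638788659075
0 0.015611586595551927
-0.088 0.017244090984093463
-0.088 0.01646129231883396
```

Call:
arm_command(
  rows=[
    [[0,0,-0.06,-0.4,0],[0,0,0,-0.4,0],[0,0,0,-0.25,0],[0,0,0,-0.03,0],[0,0,0,-0.03,0],[0,0,0,-0.03,0],[0,0,0,-0.03,0],[0,0,0,0,0],[0,0,0,0,0],[0,0,0,0,0]],
  ],
)

```text
t: 77.7
eef_pos: [0.6742, 0.0626, 0.0349]
tool_rot: [0.0, 0.772, 0.636, 0.0]
contact_force: [-1.3, 1.5, 4.1]
gripper_width: -0.002
grasp_force: 1.9
```

Call:
arm_command(
  rows=[
    [[0,0,0,-0.02,0],[0,0,0,-0.02,0],[0,0,0,-0.02,0],[0,0,0,0,0],[0,0,0,0,0],[0,0,0,0,0],[0,0,0,0,0],[0,0,0,0,0],[0,0,0,0,0],[0,0,0,0,0]],
  ],
)

```text
t: 78.95
eef_pos: [0.6744, 0.0627, 0.033]
tool_rot: [-0.0, 0.772, 0.636, 0.001]
contact_force: [-5.0, 1.1, 17.7]
gripper_width: -0.001
grasp_force: 8.7
```

Bottomed out (17.7 N against the 5 N spring). Lifting off.

Call:
arm_command(
  rows=[
    [[0,0,0,0.2,0],[0,0,0,0.5,0],[0,0,0,0.8,0],[0,0,0,0.8,0],[0,0,0,0,0],[0,0,0,0,0],[0,0,0,0,0],[0,0,0,0,0],[0,0,0,0,0],[0,0,0,0,0]],
  ],
)

```text
t: 80.2
eef_pos: [0.6739, 0.0625, 0.1688]
tool_rot: [-0.0, 0.772, 0.636, -0.0]
contact_force: [0.7, -0.9, -0.5]
gripper_width: 0.002
grasp_force: 0.0
```

```bash
python3 - <<'E'
from tags import *
t=snap('top','t15.png');N=np.array([.5193,-.0141]);ex=np.array([.981,-.193]);ey=np.array([.193,.981])
for n,x,y in(('A',.04,-.044),('B',-.04,-.044),('jam',.04,.044)):
    w=N+x*ex+y*ey;r=pca('top',t,proj('top',[*w,.052])[0],11,.052,125);print(n,(r[1]-w).round(4),round(r[2],3),r[4].round(3))
o=get_obs();print(o['eef_pos'],o['contact_force']);print(job.hand_in())
E
```

```text
A [ 0.002 -0.   ] -0.201 [0.038 0.009]
B [ 0.001  -0.0021] -0.203 [0.038 0.009]
jam [0.0021 0.0004] -0.194 [0.038 0.009]
[0.67386939 0.06254412 0.16890208] [0.02922963 0.34239156 0.92134553]
the job is handed in; nothing more can be done
None
```

I handed the job in at about 80 s: the jammed tag was pushed clear and lifted out, all three tags present stand in the nest pockets, the keeper is fully across, and the start button was pressed fully in and released; the hand-in returned no verdict.

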